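Load the lathe changeover tray with rings, chuck and plug

TASK

Load the blue changeover tray for the next stone tube: slip the wide grey spacer ring and then the small brass-yellow spacer ring on top of it over the stepped metal arbor, stand the low wooden chuck in the wide cork-lined recess and the flanged white stone end plug, foot down, in the narrower recess lined with black rubber. Everything must sit level and fully down in its own place; the stone is brittle, so set the plug down and do not drop it. The roll of masking tape, the round stone cap and the waisted wooden chuck do not belong to this job: leave them where they are.

Things in the scene. Friction and masses are not known exactly. Their poses are not given: they have to be found in the camera images.
- grey_ring: Wide grey turned spacer ring, lying flat on the table: outside 64 mm, bore 43 mm (at least 40 mm clear), 24 mm high. Origin: centre of its underside, z along its axis, up. About 0.32 kg.
- brass_ring: Small brass-yellow turned spacer ring, lying flat: outside 52 mm, bore 31 mm (at least 29 mm clear), 16 mm high. Origin: centre of its underside, z along its axis, up. About 0.17 kg. Narrower, lower and thicker-walled than the masking tape.
- low_chuck: Low plain drum-shaped wooden chuck with a shallow hollow in its top, no waist and no metal: 62 mm across, 34 mm high, straight sides. Origin: centre of its underside, z up. About 0.11 kg.
- stone_plug: White stone end plug, standing on its foot: foot 55 mm across and 26 mm high, above it a flat round flange 64 to 66 mm across from 26 to 46 mm height (top). Flat on top. Origin: centre of the foot's underside, z up. About 0.22 kg. It is held by the flange.
- ring_arbor: Plywood block 90x90x20 mm with stepped metal arbor on its top: dia 34 mm for 14 mm, taper to 22 mm at 24 mm, 22 mm to 42 mm, tip dia 13 at 52 mm above block top. Grey ring drops to the block top (underside 20 mm above this origin); brass ring fits only the upper step, rests on the grey one (44 mm above origin). Origin: centre of block underside, 3 mm over the table; z up, y along the row of blocks, x across it.
- chuck_block: Plywood block 90x90x20 mm with wide round recess for the low chuck, 76 mm across, 4 mm chamfer, 10 mm deep, brown cork floor; the floor is 10 mm above the origin. Origin as for the arbor block. The three blocks are fixed in a row, 92 mm apart, in a blue tray 100x286 mm with 14 mm rim and low wire end handles; their order in the row changes. Free room for fingers is across the row.
- plug_block: Plywood block 90x90x20 mm with narrow round recess for the plug foot, 68 mm across, 4 mm chamfer, 14 mm deep, black rubber floor; the floor is 6 mm above the origin (origin as for the arbor block). The plug foot stands on this floor and the flange stays above the block. Told from the chuck block by its narrower, deeper, black-lined recess.
- tape_roll: Roll of masking tape, a pale yellow ring with a grey core: outside 68 mm, wide bore 56 mm, 24 mm high, thin walled. Look-alike of the spacer rings; to be left alone. Origin: centre of its underside.
- stone_cap: White turned stone cap, ball-shaped with a rounded top: 69 mm across, 59 mm high. Look-alike of the stone plug; to be left alone. Origin: centre of its underside.
- waisted_chuck: Wooden chuck with a broad foot, a narrow waist and a yellow stub on top: 68 mm across, 60 mm high. Look-alike of the low chuck; to be left alone. It stands by itself, nearer the robot's left. Origin: centre of its underside.

How it is judged (in metres and radians):
At the end, for the whole second after the job is handed in: Grey ring on the arbor block, brass ring on it, low chuck and stone plug on their recess floors: each within 10 mm of its axis and 5 mm of its seated height, level within 7 degrees, released, at rest. Tape, stone cap and waisted chuck within 15 mm of their starts (horizontal distance between each of grey_ring, brass_ring and ring_arbor below 0.01 m and z of grey_ring in the frame of ring_arbor between 0.015 and 0.025 m and angle between each of grey_ring, brass_ring, low_chuck, stone_plug's own z axis and vertical below 0.12 rad and linear speed of each of grey_ring, brass_ring, low_chuck, stone_plug below 0.01 m/s and z of brass_ring in the frame of ring_arbor between 0.039 and 0.049 m and horizontal distance between low_chuck and chuck_block below 0.01 m and z of low_chuck in the frame of chuck_block between 0.005 and 0.015 m and horizontal distance between stone_plug and plug_block below 0.01 m and z of stone_plug in the frame of plug_block between 0.001 and 0.011 m and distance of each of tape_roll, stone_cap, waisted_chuck from where it was at the start of the episode below 0.015 m); the robot touches nothing.
It fails at once if a thing that does not belong (masking tape, stone cap, waisted chuck) is pushed or carried away by more than 15 mm (distance of any of tape_roll, stone_cap, waisted_chuck from where it was at the start of the episode above 0.015 m).
It fails at once if the stone plug is dropped (falls freely by more than about 30 mm) (linear speed of stone_plug above 0.77 m/s and contact force between the fingers and stone_plug below 0.01 N).
It also fails if it takes over 99 s, if anything falls off the work surface, if the arm or the gripper's body presses on something with over 40 N, if the wrist force passes 120 N, or if a joint passes its speed limit or range.

ROBOT

A 6-joint arm with a two-finger parallel gripper is mounted at the origin on the work surface; the furniture and walls round the work are solid. World frame = base frame: x ahead of the robot, y to its left, z up, the work surface at z = 0. Lengths are in m, angles in degrees, forces in N, time in s.
With the tool pointing down it reaches from about 0.375 to 0.9 m from the base axis. Payload 3.1 kg.
Tool frame: the origin (TCP) lies on the centre line of the jaws, within the pads' length; the fingertips stand 25 mm ahead of it and the grasp point (between the pads) lies 6 mm ahead of it; z points along the fingers, y is the line along which they close (so a half turn about z gives the same grasp; the last joint's range is limited). The gripper opens to 87 mm and grips with 3 to 60 N. Pads are 19 mm wide; open, the fingers measure 117 mm over their backs; the gripper's body (75 mm by 190 mm) begins 51 mm behind the grasp point.
Start: joints at [-84.253, 30.224, 82.088, -0, 67.689, -10.227], TCP at [0.172, -0.601, 0.248] pointing down, gripper open.
Joint ranges: [-176.69, 176.69], [-43.24, 126.21], [12.49, 139.97], [-82, 262], [0, 151.66], [-163.58, 163.58]. Speed limits (degrees/s): [159.86, 159.86, 180, 180, 180, 180].

INTERFACE

Orientations are given as a 3x3 rotation matrix whose columns are the frame's x, y, z axes.
In Python, from rig import read_state, capture, camera_params, hand_in gives the robot as it stands.
- The arm moves only by the tool apply_moves, never from a script. Its argument "rows" is a list of rows, each an object of numbers: "x", "y", "z": the shift along the tool's x, y, z in mm; "rx", "ry", "rz": the turn, a rotation vector about the tool's x, y, z in units of 6 degrees (1.0 is 6 degrees); "claw": the closure in counts, from 0 (fully open) to 255 (shut). A call has 1 to 10 rows; each row is the pose to reach, as a shift and turn from the pose commanded when the call began, along the tool's axes at that moment; what a row does not reach only later rows make up. A row lasts 1/8 s, in which the tool goes at most 62.5 mm and 10.7 degrees, less where a joint would pass 70% of its speed; a pose out of reach is approached as far as the arm can. A call with a gripper value outside its range is refused whole. The fingers move at their own pace and stop on an object; the grip force is fixed at half the most. Time passes only in rows, so rows that repeat a pose let the fingers close. It gives the time, the measured TCP pose, the force, the opening and the grip force at its end, in the units of the state.
- read_state(): the state, without advancing time (a new reading comes with each control period).
- capture(name): name is "side" or "top" or "wrist"; returns (picture, depth): 384x512x3 uint8, red, green, blue; 384x512 float32, m along the optical axis (not along the pixel's ray), 0 where there is no reading.
- camera_params(name): a dict with "fx", "fy", "cx", "cy" (pixels), "D" ([k1, k2, p1, p2, k3] as OpenCV has them; the pictures are not rectified), "xyz" and "orientation" of the camera in the world. Camera axes: x right, y up, looking along -z (the intrinsics and any distortion apply to the point x, -y, -z); pixel columns grow to the right and rows downward; lengths in m; the calibration is good to about 2 mm. A picture is of the moment at which its call begins: read the wrist's pose just before it. camera_params takes no time and is no camera call; for the wrist camera it gives the pose at the moment of the call.
- hand_in(): hands the job in; it is judged then, once.
The state is a dict: "time_s": time; "joint_positions": joint angles; "qvel": joint speeds; "tau": joint torques, N m; "position": TCP position; "tcp_rot": TCP orientation; "force": force on the tool from outside, world axes, zero at the start; "moment": the same for the moment, N m; "opening": opening from 0.0 (shut) to 1.0 (fully open); "grasp_force": force on a finger pad.
Only numpy, scipy, OpenCV 4.12 (cv2) and the standard library are available. Lean on these libraries where they do the work, as an engineer would, in place of code of your own. Each camera call takes 0.05 s, during which the arm holds its last target. There are 200 camera calls.

## Working session

There is one attempt and no reset: what is moved stays moved. The work goes in short steps, Python scripts to look and compute and a tool call to move; the robot and the scene stay as the last step left them, time stands still between calls to the robot, and variables do not carry over. Pictures are saved under pics/ and viewed, at most 14 in all, crops included, and the job is handed in when it is done.

Besides the shell and the picture viewer there is one more tool, called after "Call:" as a command line: name --argument value ..., lists and objects as JSON in quotes. apply_moves: Moves the arm, as the interface text tells. Its arguments: {"type":"object","properties":{"rows":{"type":"array"}},"required":["rows"]}

```bash
mkdir -p pics; cat > h.py <<'E'
import numpy as np, cv2, pickle
from rig import *
def snap(name):
    p=camera_params(name); im,d=capture(name)
    return p,im,d
def world(p,d,uv):
    uv=np.atleast_2d(np.array(uv,float)).reshape(-1,2)
    K=np.array([[p['fx'],0,p['cx']],[0,p['fy'],p['cy']],[0,0,1]])
    n=cv2.undistortPoints(uv.reshape(-1,1,2),K,np.array(p['D'],float)).reshape(-1,2)
    z=d[uv[:,1].astype(int),uv[:,0].astype(int)]
    c=np.c_[n[:,0]*z,-n[:,1]*z,-z]
    return c@np.array(p['orientation']).reshape(3,3).T+np.array(p['xyz']), z
def cloud(p,d):
    v,u=np.nonzero(d>0)
    w,_=world(p,d,np.c_[u,v]); return w,u,v
E
python3 - <<'E'
from h import *
print(read_state())
for n in ['top','side']:
    p,im,d=snap(n); print(n,p)
    cv2.imwrite(f'pics/{n}0.png',im[:,:,::-1]); pickle.dump((p,im,d),open(n+'0.pkl','wb'))
E
```

```text
{'time_s': 0.0, 'joint_positions': array([-8.42541383e+01,  3.02776518e+01,  8.21562511e+01, -1.52532309e-03,
        6.76896725e+01, -1.02287956e+01]), 'qvel': array([ 0.00203813,  0.05198646, -0.03923099,  0.02869124,  0.0094484 ,
        0.0741355 ]), 'tau': array([-8.53185520e-04, -4.40046108e+01, -1.76593530e+01,  6.31885557e-02,
        5.84216556e-02, -1.70309236e-04]), 'position': array([ 0.17194413, -0.60017409,  0.24658643]), 'tcp_rot': array([[ 9.61380775e-01,  2.75221635e-01, -2.40435435e-04],
       [ 2.75221507e-01, -9.61378452e-01,  2.14349331e-03],
       [ 3.58786288e-04, -2.12688626e-03, -9.99997674e-01]]), 'force': array([-0.10866869, -0.75216791, -0.46906861]), 'moment': array([0.02823925, 0.01787547, 0.0121603 ]), 'grasp_force': 0.0, 'opening': 1.0032401348487323}
top {'fx': 488.5315468789658, 'fy': 488.5315468789658, 'cx': 252.84246463857346, 'cy': 189.73014136883344, 'D': array([-0.09177063,  0.        ,  0.        ,  0.        ,  0.        ]), 'xyz': array([0.19429957, 0.09431495, 1.3475783 ]), 'orientation': array([[ 8.40659069e-04,  9.87787506e-01, -1.55804805e-01],
       [-9.99951104e-01,  2.36551049e-03,  9.60178181e-03],
       [ 9.85307801e-03,  1.55789115e-01,  9.87741195e-01]])}
side {'fx': 385.040205556319, 'fy': 385.040205556319, 'cx': 249.6054259897582, 'cy': 190.9569548851683, 'D': array([-0.04410012,  0.        ,  0.        ,  0.        ,  0.        ]), 'xyz': array([ 0.39628157, -0.76224178,  0.56839703]), 'orientation': array([[ 0.99991552, -0.01134995,  0.00633422],
       [ 0.01144872,  0.53835214, -0.84264221],
       [ 0.0061539 ,  0.84264355,  0.53843661]])}
```

View pics/top0.png

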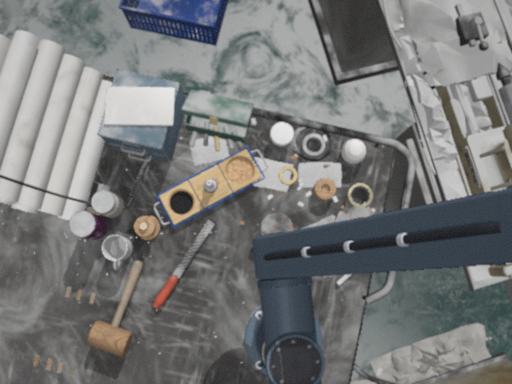

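View pics/side0.png

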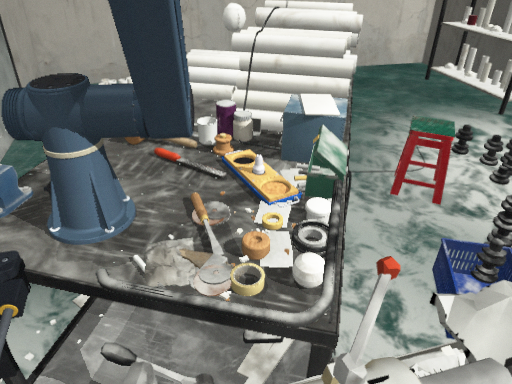

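Top view: plug (282,133), grey ring (313,144), cap (353,151), brass (288,175), low chuck (325,188), tape (360,195), waisted chuck (147,228). The tray has the plug recess at (181,203), the arbor at (210,186) and the chuck recess at (240,167).

```bash
python3 - <<'E'
from h import *
C={}
for n in ['top','side']:
    p,im,d=pickle.load(open(n+'0.pkl','rb')); w,u,v=cloud(p,d); C[n]=(w,im[v,u])
    px={'top':dict(plug=(282,133),grey=(313,144),cap=(353,151),brass=(288,175),chuck=(325,188),tape=(360,195),plugb=(181,203),arb=(210,186),chb=(240,167),wc=(147,228)),
    'side':dict(plug=(318,210),grey=(313,235),cap=(310,270),brass=(273,222),chuck=(256,245),tape=(249,280),plugb=(241,157),arb=(259,165),chb=(277,187),wc=(223,143))}[n]
    for k,q in px.items():
        a=world(p,d,[q])[0][0]
        m=(np.hypot(*(w[:,:2]-a[:2]).T)<.055)&(w[:,2]>.008)&(w[:,2]<.12)
        b=w[m]; zt=np.percentile(b[:,2],95) if m.sum() else 0
        t=b[b[:,2]>zt-.008]
        if len(t)<5: print(n,k,a.round(3),'few');continue
        c,r=cv2.minEnclosingCircle(t[:,:2].astype(np.float32))
        print(n,k,a.round(3),'zt',zt.round(3),'circ',np.round(c,3),round(r,3),'box',t[:,:2].min(0).round(3),t[:,:2].max(0).round(3))
    # table height
    print(n,'low z pct',np.percentile(w[(abs(w[:,2])<.02)&(w[:,0]>.4)&(w[:,0]<.7)][:,2],[10,50,90]))
E
```

```text
top plug [0.557 0.002 0.048] zt 0.069 circ [ 0.586 -0.003] 0.045 box [ 0.576 -0.047] [0.61  0.041]
top grey [ 0.539 -0.09  -0.001] zt 0.07 circ [ 0.567 -0.097] 0.046 box [ 0.556 -0.142] [ 0.59  -0.052]
top cap [ 0.505 -0.191  0.057] zt 0.071 circ [ 0.54 -0.2 ] 0.041 box [ 0.509 -0.24 ] [ 0.559 -0.16 ]
top brass [ 0.448 -0.017  0.005] zt 0.02 circ [ 0.448 -0.001] 0.038 box [ 0.423 -0.039] [0.472 0.036]
top chuck [ 0.408 -0.117  0.029] zt 0.037 circ [ 0.407 -0.115] 0.031 box [ 0.376 -0.144] [ 0.435 -0.085]
top tape [ 0.393 -0.22  -0.001] zt 0.028 circ [ 0.38  -0.217] 0.044 box [ 0.339 -0.248] [ 0.423 -0.18 ]
top plugb [0.368 0.28  0.009] zt 0.027 circ [0.368 0.28 ] 0.055 box [0.314 0.226] [0.422 0.333]
top arb [0.406 0.196 0.065] zt 0.055 circ [0.412 0.201] 0.013 box [0.401 0.189] [0.425 0.209]
top chb [0.468 0.117 0.015] zt 0.026 circ [0.468 0.117] 0.055 box [0.414 0.064] [0.522 0.17 ]
top wc [0.295 0.363 0.052] zt 0.06 circ [0.301 0.371] 0.028 box [0.274 0.344] [0.327 0.398]
top low z pct [-0.00253146  0.00264589  0.01557078]
side plug [ 0.551 -0.028  0.048] zt 0.068 circ [ 0.58  -0.
[... 299 characters left out ...]
c [ 0.46 -0.03] 0.046 box [ 0.421 -0.062] [0.496 0.009]
side chuck [ 0.406 -0.138  0.034] zt 0.035 circ [ 0.405 -0.118] 0.031 box [ 0.375 -0.149] [ 0.434 -0.089]
side tape [ 0.392 -0.206 -0.   ] zt 0.025 circ [ 0.379 -0.208] 0.045 box [ 0.338 -0.249] [ 0.422 -0.18 ]
side plugb [0.361 0.308 0.01 ] zt 0.025 circ [0.357 0.298] 0.048 box [0.309 0.263] [0.404 0.339]
side arb [0.415 0.187 0.049] zt 0.065 circ [0.414 0.193] 0.011 box [0.403 0.182] [0.423 0.203]
side chb [0.464 0.128 0.014] zt 0.024 circ [0.464 0.126] 0.055 box [0.409 0.073] [0.513 0.181]
side wc [0.302 0.348 0.039] zt 0.055 circ [0.3   0.369] 0.028 box [0.273 0.341] [0.327 0.39 ]
side low z pct [-0.0020836   0.00132856  0.01553169]
```

```bash
cat >> h.py <<'E'
def delta(tgt,ang=None,s=None):
    """tgt TCP world (m); ang: desired closing-direction angle in world (deg, mod 180). Prints move in tool axes"""
    s=s or read_state(); R=np.array(s['tcp_rot']); d=R.T@(np.array(tgt)-s['position'])*1000
    out=d.round(1)
    rz=0
    if ang is not None:
        a=np.degrees(np.arctan2(R[1,1],R[0,1])); e=(ang-a+90)%180-90
        rz=-e/6  # tool z down
        print('close ang now',a.round(1),'j6',s['joint_positions'][5].round(1))
    tilt=np.degrees([R[0,2],R[1,2]])
    print('xyz mm',out,'rz',round(rz,2),'tilt',tilt.round(2),'pos',s['position'].round(4),'t',round(s['time_s'],2))
E
python3 - <<'E'
from h import *
W=[]
for n in ['top','side']:
    p,im,d=pickle.load(open(n+'0.pkl','rb')); w,u,v=cloud(p,d); W.append(w)
w=np.vstack(W); 
xs=np.arange(.26,.74,.02); ys=np.arange(.46,-.32,-.02)
print('y\\x  ',' '.join('%3d'%(x*100) for x in xs))
for y in ys:
    print('%5.2f '%y,' '.join('%3d'%(q[:,2].max()*1000) if len(q:=w[(abs(w[:,0]-x)<.01)&(abs(w[:,1]-y)<.01)]) else '  .' for x in xs))
s=read_state();c=camera_params('wrist');R=s['tcp_rot']
print(R.T@(c['xyz']-s['position']),(R.T@c['orientation']).round(3),c['fx'],c['cx'],c['cy'])
delta([.45,-.05,.25],90)
E
```

```text
y\x    26  28  30  32  34  36  38  40  42  44  46  48  50  52  54  56  58  60  62  64  66  68  70  72
 0.46   78  74   5  65  96  97  97  92   6   8   6   3   6 165 172 173 171 173 170 173   .   .   1   0
 0.44   27  77   7   5  91  97  91   7   7   5  11   7  65 166 169 171 174 172 173 172 166 166 166   0
 0.42   78  78   4   5   6  10   9   8  11   7   7 115 164 166 169 172 172 171 174 174 166 165 163  -1
 0.40   73  52  54  53   6   6   6   6  11   9  13 116 164 168 171 173 172 172 174 174 167 166 160  -2
 0.38   14  55  67  55  12   8   5   6   6   6   9 115 166 166 170 171 173 173 173 174 166 164   .  -2
 0.36   12  56  62  61  13  17   5   6   8   6   5 116 165 165 171 172 172 172 172 173 167 165 -25  -1
 0.34    5  50  55  55  14  18  26  23   6   6   4 158 165 166 171 173 173 174 174 173 166 169  -2   .
 0.32    5   4  17  16  28  29  29  29   4   7   6 163 166 168 170 173 172 172 172 172 167 162  -1   .
 0.30   10   5  23  26  29  19  25  28  25   7   6 160 166 164 170 172 174 172 172 171 166   .  -3   .
 0.28    5   5  17  30  25  14  14  29  28  19   4   5   5   5 170 173 
[... 2611 characters left out ...]
0.24   10  15  24  26  28  29  29  28  27   8   6   6  44  65  75  68  -1   .   .   .   .   .   .   .
-0.26   -6 -15  14  14  16   8   5   5   6   7   5   4   6  76  77  62   .   .   .   .   .   .   .   .
-0.28   -8  -6  -6  -6   4   4   6   7   9   6   6   4   5  75  74   1   .   .   .   .   .   .   .   .
-0.30   68  68  67  64   .  -7   1   2   2   5   7   6  66  75  73   1   .   .   .   .   .   .   .   .
[ 0.07246568  0.00069276 -0.1363694 ] [[-0.001  0.963  0.269]
 [ 1.     0.001 -0.   ]
 [-0.     0.269 -0.963]] 274.82990094232184 254.96833401458693 191.12665289174143
close ang now -74.0 j6 -10.2
xyz mm [ 418.7 -452.5   -2.3] rz 2.66 tilt [-0.01  0.11] pos [ 0.1719 -0.6003  0.2467] t 0.1
```

Call:
apply_moves --rows '[{"x":50,"y":-54},{"x":100,"y":-108,"rz":0.5},{"x":150,"y":-162,"rz":1},{"x":200,"y":-216,"rz":1.5},{"x":250,"y":-270,"rz":2},{"x":300,"y":-325,"rz":2.66},{"x":350,"y":-380,"rz":2.66},{"x":419,"y":-452,"rz":2.66},{"x":419,"y":-452,"rz":2.66},{"x":419,"y":-452,"rz":2.66}]'

```text
validation failed for argument at $.ro...
```

```bash
python3 - <<'E'
from h import *
p,im,d=snap('wrist'); pickle.dump((p,im,d),open('w1.pkl','wb'))
cv2.imwrite('pics/w1.png',im[:,:,::-1])
delta([.45,-.05,.25],90)
p,im,d=snap('top'); pickle.dump((p,im,d),open('t1.pkl','wb'))
E
```

```text
close ang now -74.0 j6 -10.2
xyz mm [ 418.7 -452.6   -2.3] rz 2.66 tilt [-0.01  0.09] pos [ 0.172  -0.6003  0.2468] t 0.15
```

View pics/w1.png

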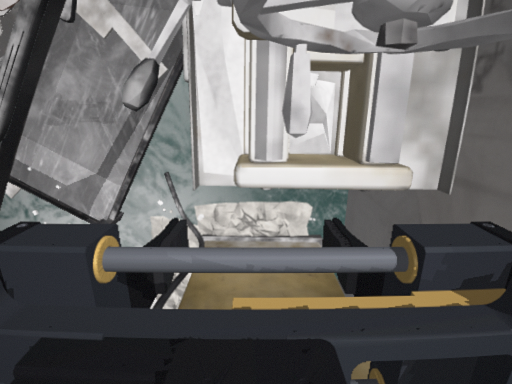

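The move was refused because the rows need every field. The wrist view shows the jaws in the lower half, so the useful view is ahead of them, along tool +x.

Call:
apply_moves --rows '[{"x":50,"y":-54,"z":0,"rx":0,"ry":0,"rz":0,"claw":0},{"x":100,"y":-108,"z":0,"rx":0,"ry":0,"rz":0.5,"claw":0},{"x":150,"y":-162,"z":0,"rx":0,"ry":0,"rz":1,"claw":0},{"x":200,"y":-216,"z":0,"rx":0,"ry":0,"rz":1.5,"claw":0},{"x":250,"y":-270,"z":0,"rx":0,"ry":0,"rz":2,"claw":0},{"x":300,"y":-325,"z":0,"rx":0,"ry":0,"rz":2.66,"claw":0},{"x":350,"y":-380,"z":0,"rx":0,"ry":0,"rz":2.66,"claw":0},{"x":400,"y":-440,"z":0,"rx":0,"ry":0,"rz":2.66,"claw":0},{"x":400,"y":-440,"z":0,"rx":0,"ry":0,"rz":2.66,"claw":0},{"x":400,"y":-440,"z":0,"rx":0,"ry":0,"rz":2.66,"claw":0}]'

```text
time_s: 1.45
position: [0.436, -0.065, 0.2476]
tcp_rot: [[1.0, 0.003, 0.0], [0.003, -1.0, 0.0], [0.0, -0.0, -1.0]]
force: [1.7, -0.8, 0.2]
opening: 1.0
grasp_force: 0.0
```

```bash
python3 - <<'E'
from h import *
p,im,d=snap('wrist'); pickle.dump((p,im,d),open('w1.pkl','wb'))
cv2.imwrite('pics/w1b.png',im[:,:,::-1])
delta([.45,-.05,.25],90)
p,im,d=snap('top'); pickle.dump((p,im,d),open('t1.pkl','wb'))
E
```

```text
close ang now -89.8 j6 66.8
xyz mm [ 13.2 -13.   -2.3] rz 0.04 tilt [0.08 0.14] pos [ 0.4369 -0.063   0.2477] t 1.5
```

View pics/w1b.png

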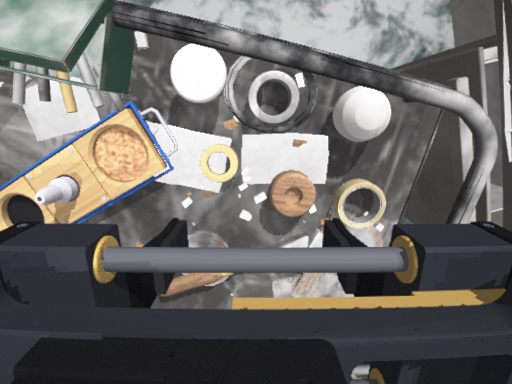

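The wrist view shows the plug (199,73), grey ring (272,96) with a dark band around it, cap (361,113), brass (219,161), low chuck (293,193), tape (360,203), cork recess (122,153), arbor (62,188) and black recess (22,210). Next I measure them.

```bash
cat >> h.py <<'E'
def circ(w,c,zlo,zhi,rmax,rmin=0):
    """outer circle fit (least squares on hull) of points in a height band about c"""
    c=np.array(c,float)
    r=np.hypot(*(w[:,:2]-c).T); m=(r<rmax)&(r>rmin)&(w[:,2]>zlo)&(w[:,2]<zhi)
    q=w[m][:,:2]
    if len(q)<8: return None
    cc,R=cv2.minEnclosingCircle(q.astype(np.float32)); return np.round(cc,4),round(R,4),len(q),np.median(w[m][:,2]).round(4)
E
python3 - <<'E'
from h import *
p,im,d=pickle.load(open('w1.pkl','rb')); w,u,v=cloud(p,d)
px=dict(plug=(199,73),grey=(272,96),cap=(361,113),brass=(219,161),chuck=(293,193),tape=(360,203),chb=(122,153),tip=(42,197),plugb=(25,207))
for k,q in px.items(): print(k,world(p,d,[q])[0][0].round(3))
print('plug',circ(w,[.555,-.0],.04,.06,.045)); print('brass',circ(w,[.448,-.02],.012,.022,.035)); print('chuck',circ(w,[.406,-.116],.029,.04,.042))
print('grey',circ(w,[.535,-.087],.018,.032,.037))
for c in ([.532,-.086],):
    r=np.hypot(*(w[:,:2]-c).T)
    for a in np.arange(0,.07,.004):
        z=w[(r>=a)&(r<a+.004)][:,2]; print(round(a,3),len(z),np.percentile(z,[10,50,90]).round(3) if len(z) else '')
cr=im[40:150,210:330]; cv2.imwrite('pics/grey.png',cv2.resize(cr[:,:,::-1],None,fx=5,fy=5,interpolation=cv2.INTER_CUBIC))
E
```

```text
plug [ 0.556 -0.001  0.044]
grey [ 0.533 -0.089 -0.002]
cap [ 0.512 -0.189  0.056]
brass [ 0.446 -0.016  0.002]
chuck [ 0.406 -0.118  0.026]
tape [ 0.383 -0.222 -0.   ]
chb [0.458 0.116 0.012]
tip [0.414 0.194 0.073]
plugb [0.378 0.279 0.008]
plug (array([ 0.5621, -0.0021]), 0.0404, 2696, np.float64(0.0451))
brass (array([ 0.444 , -0.0168]), 0.0261, 705, np.float64(0.0152))
chuck (array([ 0.4038, -0.1163]), 0.031, 1346, np.float64(0.0331))
grey (array([ 0.5297, -0.0885]), 0.0321, 1123, np.float64(0.0231))
0.0 29 [-0.002 -0.001 -0.   ]
0.004 87 [-0.002 -0.001  0.001]
0.008 148 [-0.002 -0.001  0.   ]
0.012 201 [-0.002 -0.001  0.   ]
0.016 308 [-0.002 -0.001  0.015]
0.02 389 [-0.001  0.022  0.024]
0.024 483 [0.015 0.023 0.024]
0.028 405 [-0.001  0.023  0.024]
0.032 526 [-0.002  0.001  0.062]
0.036 726 [-0.002 -0.     0.066]
0.04 930 [-0.001  0.006  0.068]
0.044 958 [-0.001  0.025  0.068]
0.048 1051 [-0.001  0.024  0.067]
0.052 876 [-0.     0.023  0.067]
0.056 812 [-0.001  0.016  0.067]
0.06 922 [-0.001  0.012  0.069]
0.064 3865 [0.001 0.307 0.31 ]
0.068 8065 [0.062 0.314 0.341]
```

View pics/grey.png

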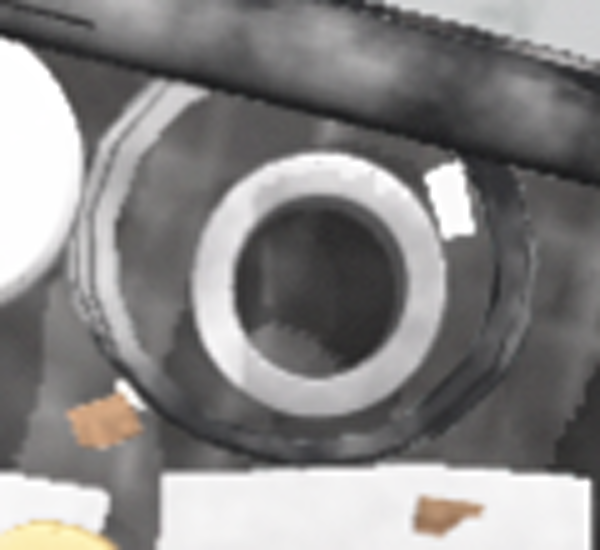

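```bash
python3 - <<'E'
from h import *
from scipy.optimize import least_squares
for f in ['w1','top0','side0']:
    p,im,d=pickle.load(open(f+'.pkl','rb')); w,u,v=cloud(p,d)
    c=np.array([.53,-.087]); dd=w[:,:2]-c; r=np.hypot(*dd.T)
    m=(r>.036)&(r<.065)&(w[:,2]>.017)&(w[:,2]<.034)&(w[:,0]<.56)&~(np.hypot(w[:,0]-.556,w[:,1]-0)<.036)
    q=w[m]; print(f,m.sum(),'z',np.percentile(q[:,2],[5,50,95]).round(3))
    if m.sum()<20: continue
    for z in (.017,.022):
      s=least_squares(lambda x:np.hypot(q[q[:,2]>z][:,0]-x[0],q[q[:,2]>z][:,1]-x[1])-x[2],[.53,-.087,.05],loss='soft_l1',f_scale=.002).x
      rr=np.hypot(q[:,0]-s[0],q[:,1]-s[1]); print(' fit',s.round(4),np.percentile(rr,[2,10,50,90,98]).round(4))
    an=np.degrees(np.arctan2(q[:,1]-c[1],q[:,0]-c[0]))
    for a in range(-180,180,30):
        k=(an>=a)&(an<a+30)
        if k.sum()>4: print(a,k.sum(),'r about grey',np.percentile(r[m][k],[3,50,97]).round(3))
E
```

```text
w1 1002 z [0.02  0.025 0.028]
 fit [ 0.5383 -0.0855  0.05  ] [0.0462 0.0472 0.05   0.0532 0.0546]
 fit [ 0.5388 -0.0859  0.0504] [0.0463 0.0473 0.0502 0.0534 0.0545]
-180 95 r about grey [0.038 0.042 0.045]
-150 107 r about grey [0.04  0.043 0.048]
-120 127 r about grey [0.043 0.047 0.051]
-90 178 r about grey [0.046 0.05  0.055]
-60 29 r about grey [0.048 0.05  0.054]
30 13 r about grey [0.052 0.054 0.057]
60 115 r about grey [0.049 0.053 0.057]
90 134 r about grey [0.045 0.049 0.055]
120 107 r about grey [0.041 0.045 0.048]
150 97 r about grey [0.038 0.042 0.045]
top0 189 z [0.019 0.025 0.031]
 fit [ 0.541  -0.0838  0.0509] [0.0464 0.0477 0.0509 0.0543 0.0564]
 fit [ 0.5413 -0.084   0.0507] [0.0465 0.0477 0.051  0.0541 0.0564]
-180 20 r about grey [0.037 0.04  0.042]
-150 19 r about grey [0.037 0.041 0.047]
-120 26 r about grey [0.04  0.045 0.05 ]
-90 30 r about grey [0.044 0.05  0.055]
-60 6 r about grey [0.049 0.05  0.056]
60 12 r about grey [0.051 0.055 0.059]
90 29 r about grey [0.043 0.05  0.057]
120 28 r about grey [0.039 0.044 0.05 ]
150 18 r about grey [0.036 0.041 0.043]
side0 319 z [0.018 0.025 0.028]
 fit [ 0.5396 -0.0869  0.0509] [0.0462 0.0477 0.0511 0.0532 0.0544]
 fit [ 0.5402 -0.0867  0.0512] [0.0467 0.0482 0.0514 0.0536 0.0547]
-180 32 r about grey [0.037 0.042 0.044]
-150 48 r about grey [0.039 0.044 0.047]
-120 65 r about grey [0.043 0.048 0.051]
-90 58 r about grey [0.048 0.052 0.055]
60 31 r about grey [0.048 0.053 0.056]
90 35 r about grey [0.044 0.048 0.053]
120 26 r about grey [0.039 0.043 0.046]
150 19 r about grey [0.037 0.041 0.043]
```

```bash
python3 - <<'E'
from h import *
p,im,d=snap('side'); w,u,v=cloud(p,d); t=read_state()['position']
l=w-t
for z in np.arange(-.03,.08,.005):
    q=l[(abs(l[:,2]-z)<.0025)&(abs(l[:,0])<.06)&(abs(l[:,1])<.11)]
    if len(q):
        h,e=np.histogram(q[:,1],bins=np.arange(-.11,.111,.005)); 
        print(round(z,3),'x',np.percentile(q[:,0],[2,98]).round(3),' '.join('%d:%d'%(round(e[i]*1000),h[i]) for i in range(len(h)) if h[i]))
cv2.imwrite('pics/finger.png',cv2.resize(im[60:220,220:420,::-1],None,fx=3,fy=3))
E
```

```text
-0.025 x [-0.01   0.011] -55:8 -50:4 45:2
-0.02 x [-0.01   0.011] -55:17 -50:9 40:4 45:2
-0.015 x [-0.01   0.011] -55:24 -50:7
-0.01 x [-0.01  0.01] -55:18 -50:9
-0.005 x [-0.01  0.01] -55:17 -50:12
0.0 x [-0.009  0.012] -55:24 -50:1
0.005 x [-0.009  0.011] -55:26
0.01 x [-0.009  0.011] -60:4 -55:25
0.015 x [-0.009  0.01 ] -60:10 -55:12
0.02 x [-0.01   0.011] -60:26 -55:1
0.025 x [-0.01   0.011] -65:4 -60:22
0.03 x [-0.009  0.011] -65:5 -60:17
0.045 x [-0.034  0.035] -90:65 -85:28 45:2 50:1
0.05 x [-0.035  0.037] -90:99 -85:18 -80:1 45:6 50:5
0.055 x [-0.036  0.037] -90:104 -85:15 45:9 50:2
0.06 x [-0.037  0.037] -90:89 -85:22 0:3 5:4 10:3 15:3 20:5 25:1 30:5 35:4 40:3 45:13 50:2 55:2 60:2
0.065 x [-0.037  0.037] -90:67 -85:8 45:21 50:7 60:2 65:3 70:3 75:2 80:3
0.07 x [-0.036  0.036] -95:108 -90:6 -20:13 -15:8 -10:5 50:6 55:5 60:3 65:4 70:6 75:9 80:6
0.075 x [-0.036  0.036] -100:2 -95:107 -90:1 -30:1 -25:4 -20:14 -15:6 10:1 65:3 75:1
```

View pics/finger.png

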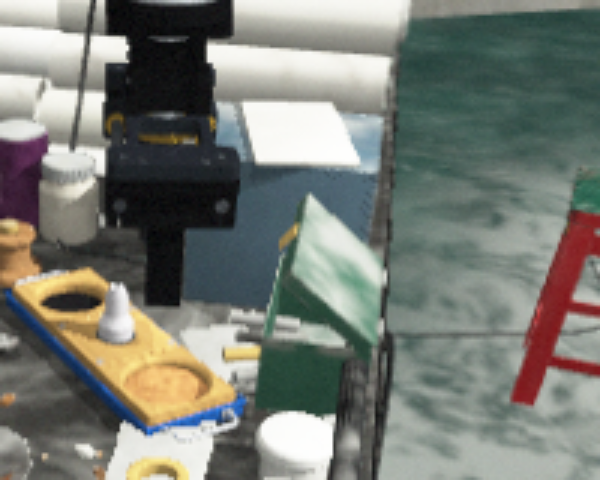

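Fingers are about 10–11 mm thick near the tip, so they fit just inside the hoop around the grey ring. Next I fuse the three cameras for every centre.

```bash
cat > meas.py <<'E'
from h import *
from scipy.optimize import least_squares
def colmask(rgb,k):
    h=cv2.cvtColor(rgb.reshape(-1,1,3),cv2.COLOR_RGB2HSV).reshape(-1,3).astype(int)
    return h
G=dict(grey=([.531,-.088],.018,.030,.036,.032),brass=([.446,-.017],.011,.022,.034,.026),chuck=([.405,-.116],.029,.039,.040,.031),plug=([.556,-.001],.040,.052,.038,.0325),tape=([.382,-.215],.018,.03,.042,.034))
def centre(w,g,R):
    c,lo,hi,rm,_=g; c=np.array(c)
    for _ in range(3):
        r=np.hypot(*(w[:,:2]-c).T); q=w[(r<rm)&(w[:,2]>lo)&(w[:,2]<hi)][:,:2]
        if len(q)<15: return None
        # outer points per angle bin, circle of known radius
        a=np.round(np.degrees(np.arctan2(*(q-c).T[::-1]))/12); rr=np.hypot(*(q-c).T)
        o=np.array([q[a==k][np.argmax(rr[a==k])] for k in np.unique(a)])
        c=least_squares(lambda x:np.hypot(o[:,0]-x[0],o[:,1]-x[1])-R,c,loss='soft_l1',f_scale=.001).x
    return c
if __name__=='__main__':
    for f in ['w1','top0','t1','side0']:
        p,im,d=pickle.load(open(f+'.pkl','rb')); w,u,v=cloud(p,d)
        print(f,{k:(None if (c:=centre(w,g,g[4])) is None else c.round(4).tolist()) for k,g in G.items()})
        # recess floors & arbor tip & block top
        t=np.array([.416,.2]); r=np.hypot(*(w[:,:2]-t).T)
        tip=w[(r<.03)&(w[:,2]>.062)&(w[:,2]<.09)]; print('  tip',len(tip),tip.mean(0).round(4) if len(tip) else '')
        for nm,c0,R,lo,hi in (('chb',[.464,.12],.038,.005,.0175),('plugb',[.368,.283],.034,.001,.0155)):
            c=np.array(c0)
            r=np.hypot(*(w[:,:2]-c).T); q=w[(r<.042)&(w[:,2]>lo)&(w[:,2]<hi)]
            if len(q)>20: print('  ',nm,len(q),np.median(q,0).round(4),(cv2.minEnclosingCircle(q[:,:2].astype(np.float32))))
E
python3 meas.py
```

```text
w1 {'grey': [0.5298, -0.0886], 'brass': [0.4442, -0.0163], 'chuck': [0.4037, -0.1161], 'plug': [0.5556, 0.0012], 'tape': [0.3859, -0.2143]}
  tip 253 [0.4134 0.1936 0.0696]
   chb 2276 [0.4586 0.12   0.0127] ((0.46393883228302, 0.12003215402364731), 0.0420193187892437)
   plugb 946 [0.3731 0.2864 0.0088] ((0.36808064579963684, 0.28222814202308655), 0.03256344795227051)
top0 {'grey': [0.5331, -0.0868], 'brass': [0.4471, -0.0139], 'chuck': [0.4066, -0.1148], 'plug': [0.5584, 0.0033], 'tape': [0.3888, -0.2139]}
  tip 53 [0.4135 0.199  0.0718]
   chb 529 [0.4603 0.1199 0.0135] ((0.4633740186691284, 0.12146425992250443), 0.041489873081445694)
   plugb 437 [0.3707 0.28   0.0096] ((0.3705551028251648, 0.2796168923377991), 0.033957723528146744)
t1 {'grey': None, 'brass': [0.4458, -0.015], 'chuck': None, 'plug': [0.5585, 0.0035], 'tape': [0.3859, -0.2156]}
  tip 0 
   chb 524 [0.4604 0.1198 0.0137] ((0.4636402130126953, 0.11975258588790894), 0.0407988466322422)
side0 {'grey': [0.5311, -0.0889], 'brass': [0.4453, -0.0167], 'chuck': [0.4048, -0.1179], 'plug': [0.5556, 0.0001], 'tape': [0.3871, -0.2148]}
  tip 42 [0.4127 0.1934 0.0702]
   chb 300 [0.459  0.1255 0.0142] ((0.4617905616760254, 0.11852069944143295), 0.041435569524765015)
   plugb 147 [0.3676 0.2935 0.0104] ((0.3687535524368286, 0.2910446524620056), 0.03262017294764519)
```

Call:
apply_moves --rows '[{"x":34,"y":8,"z":10,"rx":0,"ry":0,"rz":0,"claw":55},{"x":68,"y":16,"z":40,"rx":0,"ry":0,"rz":0,"claw":55},{"x":101.6,"y":24,"z":80,"rx":0,"ry":0,"rz":0,"claw":55},{"x":101.6,"y":24,"z":125,"rx":0,"ry":0,"rz":0,"claw":55},{"x":101.6,"y":24,"z":125,"rx":0,"ry":0,"rz":0,"claw":55},{"x":101.6,"y":24,"z":125,"rx":0,"ry":0,"rz":0,"claw":55}]'

```text
time_s: 2.35
position: [0.5371, -0.0928, 0.1235]
tcp_rot: [[1.0, -0.001, 0.001], [-0.001, -1.0, -0.0], [0.001, 0.0, -1.0]]
force: [0.1, 0.4, 0.1]
opening: 0.783
grasp_force: 0.0
```

```bash
python3 - <<'E'
from h import *
delta([.5385,-.087,.036],90); s=read_state(); print(s['opening'],s['force'])
E
```

```text
close ang now -90.1 j6 68.5
xyz mm [ 1.3 -5.8 87.5] rz -0.01 tilt [ 0.05 -0.03] pos [ 0.5371 -0.0928  0.1235] t 2.35
0.7834554299298222 [0.09186573 0.36600986 0.06839244]
```

Call:
apply_moves --rows '[{"x":1.3,"y":-5.8,"z":0,"rx":0,"ry":0,"rz":0,"claw":55},{"x":1.3,"y":-5.8,"z":30,"rx":0,"ry":0,"rz":0,"claw":55},{"x":1.3,"y":-5.8,"z":55,"rx":0,"ry":0,"rz":0,"claw":55},{"x":1.3,"y":-5.8,"z":70,"rx":0,"ry":0,"rz":0,"claw":55},{"x":1.3,"y":-5.8,"z":73,"rx":0,"ry":0,"rz":0,"claw":55},{"x":1.3,"y":-5.8,"z":73,"rx":0,"ry":0,"rz":0,"claw":55}]'

```text
time_s: 3.1
position: [0.539, -0.086, 0.0503]
tcp_rot: [[1.0, 0.0, 0.001], [0.0, -1.0, -0.0], [0.001, 0.001, -1.0]]
force: [0.8, -0.3, 0.5]
opening: 0.783
grasp_force: 0.0
```

Call:
apply_moves --rows '[{"x":0,"y":0,"z":4,"rx":0,"ry":0,"rz":0,"claw":55},{"x":0,"y":0,"z":8,"rx":0,"ry":0,"rz":0,"claw":55},{"x":0,"y":0,"z":8,"rx":0,"ry":0,"rz":0,"claw":55}]'

```text
time_s: 3.48
position: [0.5382, -0.0859, 0.0414]
tcp_rot: [[1.0, 0.0, -0.0], [0.0, -1.0, 0.0], [-0.0, -0.0, -1.0]]
force: [-0.1, 0.2, 0.4]
opening: 0.784
grasp_force: 0.0
```

No contact at tip height about 16 mm, so the fingers are inside the hoop. I go 5 mm lower and close.

Call:
apply_moves --rows '[{"x":0,"y":1,"z":3,"rx":0,"ry":0,"rz":0,"claw":55},{"x":0,"y":1,"z":5,"rx":0,"ry":0,"rz":0,"claw":55},{"x":0,"y":1,"z":5,"rx":0,"ry":0,"rz":0,"claw":130},{"x":0,"y":1,"z":5,"rx":0,"ry":0,"rz":0,"claw":130},{"x":0,"y":1,"z":5,"rx":0,"ry":0,"rz":0,"claw":130},{"x":0,"y":1,"z":5,"rx":0,"ry":0,"rz":0,"claw":130}]'

```text
time_s: 4.22
position: [0.5382, -0.0868, 0.0364]
tcp_rot: [[1.0, 0.0, -0.001], [0.0, -1.0, 0.0], [-0.001, -0.0, -1.0]]
force: [-0.0, -0.1, -2.6]
opening: 0.719
grasp_force: 30.0
```

Call:
apply_moves --rows '[{"x":0,"y":0,"z":-10,"rx":0,"ry":0,"rz":0,"claw":130},{"x":0,"y":0,"z":-30,"rx":0,"ry":0,"rz":0,"claw":130},{"x":-10,"y":0,"z":-60,"rx":0,"ry":0,"rz":0,"claw":130},{"x":-40,"y":-30,"z":-90,"rx":0,"ry":0,"rz":0,"claw":130},{"x":-70,"y":-60,"z":-120,"rx":0,"ry":0,"rz":0,"claw":130},{"x":-100,"y":-90,"z":-140,"rx":0,"ry":0,"rz":0,"claw":130},{"x":-130,"y":-120,"z":-140,"rx":0,"ry":0,"rz":0,"claw":130},{"x":-150,"y":-150,"z":-140,"rx":0,"ry":0,"rz":0,"claw":130},{"x":-150,"y":-150,"z":-140,"rx":0,"ry":0,"rz":0,"claw":130},{"x":-150,"y":-150,"z":-140,"rx":0,"ry":0,"rz":0,"claw":130}]'

```text
time_s: 5.48
position: [0.3894, 0.0628, 0.1772]
tcp_rot: [[1.0, 0.001, 0.003], [0.001, -1.0, -0.001], [0.003, 0.001, -1.0]]
force: [1.0, 0.2, -2.8]
opening: 0.718
grasp_force: 30.0
```

```bash
python3 - <<'E'
from h import *
s=read_state(); print(s['position'],s['opening'],s['grasp_force'],s['joint_positions'].round(1))
for n in ('wrist','side'):
    p,im,d=snap(n); pickle.dump((p,im,d),open(n[0]+'2.pkl','wb'))
    if n=='wrist': A=im[:260]
    else: B=im[60:310]
    w,u,v=cloud(p,d); l=w-s['position']
    q=l[(l[:,2]>-.05)&(l[:,2]<.0)&(np.hypot(l[:,0],l[:,1])<.06)]
    print(n,len(q)); 
    for z in np.arange(-.05,0.0,.004):
        k=q[(q[:,2]>=z)&(q[:,2]<z+.004)]
        if len(k): print(round(z,3),len(k),'x',k[:,0].min().round(4),k[:,0].max().round(4),'y',k[:,1].min().round(4),k[:,1].max().round(4))
cv2.imwrite('pics/g2.png',np.vstack([A,B])[:,:,::-1])
E
```

```text
[0.38942641 0.06284538 0.17719453] 0.7184714343044032 29.998983442783356 [ -7.2  20.2 118.2  -0.   41.5  82.8]
wrist 5348
-0.038 61 x -0.0149 0.0238 y -0.0283 0.0263
-0.034 153 x -0.0129 0.0238 y -0.0298 0.0269
-0.03 176 x -0.0304 0.0238 y -0.0391 0.0369
-0.026 324 x -0.0305 0.0239 y -0.0404 0.0386
-0.022 413 x -0.0305 0.0238 y -0.0408 0.0389
-0.018 731 x -0.0401 0.0239 y -0.0409 0.0388
-0.014 3106 x -0.0398 0.0238 y -0.0409 0.0388
-0.01 139 x -0.0015 0.0106 y -0.0411 0.0391
-0.006 162 x 0.0009 0.0109 y -0.0415 0.039
-0.002 83 x 0.0028 0.0108 y -0.042 0.0397
side 396
-0.038 10 x -0.0319 0.0225 y -0.0297 -0.0126
-0.034 42 x -0.037 0.0249 y -0.0329 0.0217
-0.03 34 x -0.037 0.0248 y -0.035 0.0229
-0.026 46 x -0.0368 0.0248 y -0.0417 0.0199
-0.022 57 x -0.0368 0.0247 y -0.0427 0.0226
-0.018 47 x -0.0367 0.0246 y -0.0426 0.0223
-0.014 123 x -0.0373 0.0245 y -0.0412 0.0279
-0.01 16 x -0.0186 0.0103 y -0.0428 0.0164
-0.006 17 x -0.0101 0.0103 y -0.042 -0.0387
-0.002 4 x -0.0102 0.0057 y -0.042 -0.0391
```

View pics/g2.png

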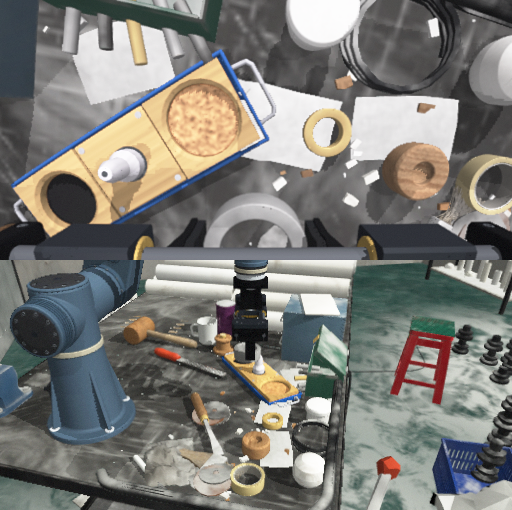

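The grey ring is held level, with its centre 7 mm behind the TCP. Next, the tray pose from this wrist view.

```bash
cat > tray.py <<'E'
from h import *
from scipy.optimize import least_squares
def hole(w,c,rmax=.046):
    c=np.array(c,float)
    for _ in range(4):
        q=w[(w[:,2]>.0205)&(w[:,2]<.03)][:,:2]; e=q-c; r=np.hypot(*e.T); m=(r<rmax)&(r>.02)
        q,e,r=q[m],e[m],r[m]; a=np.round(np.degrees(np.arctan2(e[:,1],e[:,0]))/10)
        o=np.array([q[a==k][np.argmin(r[a==k])] for k in np.unique(a)])
        s=least_squares(lambda x:np.hypot(o[:,0]-x[0],o[:,1]-x[1])-x[2],[*c,.04],loss='soft_l1',f_scale=.001).x; c=s[:2]
    return s.round(4),len(o)
def tray(f):
    p,im,d=pickle.load(open(f,'rb')); w,u,v=cloud(p,d)
    a,na=hole(w,[.463,.12]); b,nb=hole(w,[.368,.283]); m=(a+b)[:2]/2
    t=w[(np.hypot(*(w[:,:2]-m).T)<.03)&(w[:,2]>.069)&(w[:,2]<.082)]
    print(f,'chb',a,na,'plugb',b,nb,'dist',np.hypot(*(a-b)[:2]).round(4),'mid',m.round(4),'ang',np.degrees(np.arctan2(*(b-a)[1::-1])).round(1),'tip',t.mean(0).round(4) if len(t) else '',len(t))
if __name__=='__main__':
    for f in ('w2.pkl','w1.pkl','top0.pkl','side0.pkl','s2.pkl'):
        try: tray(f)
        except Exception as e: print(f,e)
E
python3 tray.py
```

```text
w2.pkl chb [0.4562 0.1171 0.0397] 37 plugb [0.368  0.2773 0.0355] 29 dist 0.1829 mid [0.4121 0.1972] ang 118.8 tip [0.4127 0.1959 0.0731] 280
w1.pkl chb [0.4563 0.1166 0.0398] 37 plugb [0.368  0.2769 0.0363] 20 dist 0.183 mid [0.4122 0.1967] ang 118.8 tip [0.4129 0.1955 0.0729] 135
top0.pkl chb [0.4581 0.1196 0.0392] 37 plugb [0.3695 0.278  0.0347] 37 dist 0.1815 mid [0.4138 0.1988] ang 119.2 tip [0.4134 0.1996 0.0742] 34
side0.pkl chb [0.4572 0.1162 0.04  ] 37 plugb [0.3686 0.2765 0.0372] 33 dist 0.1832 mid [0.4129 0.1964] ang 118.9 tip [0.413  0.1952 0.0736] 22
s2.pkl chb [0.4571 0.1159 0.04  ] 36 plugb [0.3688 0.2763 0.0372] 21 dist 0.1831 mid [0.413  0.1961] ang 118.8 tip [0.4192 0.1961 0.0723] 3
```

Call:
apply_moves --rows '[{"x":8,"y":-34,"z":0,"rx":0,"ry":0,"rz":0,"claw":130},{"x":16,"y":-68,"z":0,"rx":0,"ry":0,"rz":0,"claw":130},{"x":24,"y":-102,"z":0,"rx":0,"ry":0,"rz":0,"claw":130},{"x":30.8,"y":-134.5,"z":0,"rx":0,"ry":0,"rz":0,"claw":130},{"x":30.8,"y":-134.5,"z":0,"rx":0,"ry":0,"rz":0,"claw":130},{"x":30.8,"y":-134.5,"z":20,"rx":0,"ry":0,"rz":0,"claw":130},{"x":30.8,"y":-134.5,"z":40,"rx":0,"ry":0,"rz":0,"claw":130},{"x":30.8,"y":-134.5,"z":55,"rx":0,"ry":0,"rz":0,"claw":130},{"x":30.8,"y":-134.5,"z":55,"rx":0,"ry":0,"rz":0,"claw":130},{"x":30.8,"y":-134.5,"z":55,"rx":0,"ry":0,"rz":0,"claw":130}]'

```text
time_s: 6.82
position: [0.4197, 0.1969, 0.1218]
tcp_rot: [[1.0, -0.001, 0.0], [-0.001, -1.0, -0.0], [0.0, 0.0, -1.0]]
force: [-0.2, -0.4, -2.7]
opening: 0.719
grasp_force: 30.0
```

```bash
python3 - <<'E'
from h import *
delta([.4203,.1973,.06],90); print(read_state()['force'])
E
```

```text
close ang now -90.0 j6 101.3
xyz mm [ 0.6 -0.4 61.8] rz -0.01 tilt [ 0.02 -0.  ] pos [0.4197 0.1969 0.1218] t 6.83
[-0.24071975 -0.43315038 -2.73319119]
```

Call:
apply_moves --rows '[{"x":0.6,"y":-0.4,"z":10,"rx":0,"ry":0,"rz":0,"claw":130},{"x":0.6,"y":-0.4,"z":22,"rx":0,"ry":0,"rz":0,"claw":130},{"x":0.6,"y":-0.4,"z":34,"rx":0,"ry":0,"rz":0,"claw":130},{"x":0.6,"y":-0.4,"z":45,"rx":0,"ry":0,"rz":0,"claw":130},{"x":0.6,"y":-0.4,"z":54,"rx":0,"ry":0,"rz":0,"claw":130},{"x":0.6,"y":-0.4,"z":59,"rx":0,"ry":0,"rz":0,"claw":130},{"x":0.6,"y":-0.4,"z":61,"rx":0,"ry":0,"rz":0,"claw":130},{"x":0.6,"y":-0.4,"z":61,"rx":0,"ry":0,"rz":0,"claw":130}]'

```text
time_s: 7.82
position: [0.4198, 0.198, 0.0606]
tcp_rot: [[1.0, 0.0, 0.0], [0.0, -1.0, 0.0], [0.0, -0.0, -1.0]]
force: [0.6, -0.7, -3.1]
opening: 0.721
grasp_force: 30.0
```

Call:
apply_moves --rows '[{"x":0,"y":0,"z":1,"rx":0,"ry":0,"rz":0,"claw":130},{"x":0,"y":0,"z":1,"rx":0,"ry":0,"rz":0,"claw":60},{"x":0,"y":0,"z":1,"rx":0,"ry":0,"rz":0,"claw":30},{"x":0,"y":0,"z":1,"rx":0,"ry":0,"rz":0,"claw":30},{"x":0,"y":0,"z":-20,"rx":0,"ry":0,"rz":0,"claw":30},{"x":0,"y":0,"z":-60,"rx":0,"ry":0,"rz":0,"claw":30},{"x":0,"y":30,"z":-100,"rx":0,"ry":0,"rz":0,"claw":60},{"x":0,"y":70,"z":-115,"rx":0,"ry":0,"rz":0,"claw":60},{"x":5,"y":120,"z":-115,"rx":0,"ry":0,"rz":0,"claw":60},{"x":10,"y":160,"z":-115,"rx":0,"ry":0,"rz":0,"claw":60}]'

```text
time_s: 9.07
position: [0.4299, 0.0364, 0.1762]
tcp_rot: [[1.0, 0.0, 0.002], [0.0, -1.0, -0.0], [0.002, 0.0, -1.0]]
force: [0.9, 0.4, -0.1]
opening: 0.771
grasp_force: 0.0
```

Call:
apply_moves --rows '[{"x":8,"y":26,"z":0,"rx":0,"ry":0,"rz":0,"claw":60},{"x":16,"y":52,"z":30,"rx":0,"ry":0,"rz":0,"claw":60},{"x":16,"y":52,"z":60,"rx":0,"ry":0,"rz":0,"claw":60},{"x":16,"y":52,"z":60,"rx":0,"ry":0,"rz":0,"claw":60},{"x":16,"y":52,"z":60,"rx":0,"ry":0,"rz":0,"claw":60}]'

```text
time_s: 9.7
position: [0.4459, -0.0138, 0.1161]
tcp_rot: [[1.0, 0.001, 0.0], [0.001, -1.0, -0.0], [0.0, 0.0, -1.0]]
force: [-0.1, -0.0, 0.2]
opening: 0.764
grasp_force: 0.0
```

```bash
python3 - <<'E'
from h import *
import meas
s=read_state();print(s['opening'])
delta([.4455,-.0156,.029],90,s)
p,im,d=snap('top'); pickle.dump((p,im,d),open('t3.pkl','wb')); w,u,v=cloud(p,d)
c=meas.centre(w,([.413,.198],.038,.053,.037,0),.032); print('grey now',c)
q=w[np.hypot(w[:,0]-.413,w[:,1]-.198)<.06]
for z in (.02,.028,.036,.044,.052): print(z,((q[:,2]>=z)&(q[:,2]<z+.008)).sum())
E
```

```text
0.7639082972450115
close ang now -90.0 j6 73.8
xyz mm [-0.4  1.7 87.1] rz 0.01 tilt [ 0.02 -0.  ] pos [ 0.4459 -0.0138  0.1161] t 9.7
grey now None
0.02 0
0.028 0
0.036 0
0.044 0
0.052 0
```

Call:
apply_moves --rows '[{"x":-0.4,"y":1.7,"z":35,"rx":0,"ry":0,"rz":0,"claw":60},{"x":-0.4,"y":1.7,"z":65,"rx":0,"ry":0,"rz":0,"claw":60},{"x":-0.4,"y":1.7,"z":80,"rx":0,"ry":0,"rz":0,"claw":60},{"x":-0.4,"y":1.7,"z":87,"rx":0,"ry":0,"rz":0,"claw":60},{"x":-0.4,"y":1.7,"z":87,"rx":0,"ry":0,"rz":0,"claw":60},{"x":-0.4,"y":1.7,"z":87,"rx":0,"ry":0,"rz":0,"claw":180},{"x":-0.4,"y":1.7,"z":87,"rx":0,"ry":0,"rz":0,"claw":180},{"x":-0.4,"y":1.7,"z":87,"rx":0,"ry":0,"rz":0,"claw":180},{"x":-0.4,"y":1.7,"z":87,"rx":0,"ry":0,"rz":0,"claw":180}]'

```text
time_s: 10.88
position: [0.4457, -0.0158, 0.0291]
tcp_rot: [[1.0, 0.0, 0.001], [0.0, -1.0, -0.0], [0.001, 0.0, -1.0]]
force: [0.8, 0.0, 6.1]
opening: 0.584
grasp_force: 30.0
```

Call:
apply_moves --rows '[{"x":0,"y":0,"z":-10,"rx":0,"ry":0,"rz":0,"claw":180},{"x":-10,"y":-10,"z":-50,"rx":0,"ry":0,"rz":0,"claw":180},{"x":-20,"y":-35,"z":-95,"rx":0,"ry":0,"rz":0,"claw":180},{"x":-40,"y":-60,"z":-130,"rx":0,"ry":0,"rz":0,"claw":180},{"x":-56,"y":-78,"z":-148,"rx":0,"ry":0,"rz":0,"claw":180},{"x":-56,"y":-78,"z":-148,"rx":0,"ry":0,"rz":0,"claw":180},{"x":-56,"y":-78,"z":-148,"rx":0,"ry":0,"rz":0,"claw":180},{"x":-56,"y":-78,"z":-148,"rx":0,"ry":0,"rz":0,"claw":180}]'

```text
time_s: 11.88
position: [0.3899, 0.0616, 0.1759]
tcp_rot: [[1.0, -0.001, -0.001], [-0.001, -1.0, -0.0], [-0.001, 0.0, -1.0]]
force: [0.4, -0.4, -1.4]
opening: 0.583
grasp_force: 30.0
```

```bash
python3 - <<'E'
from h import *
import meas
s=read_state(); print(s['position'],s['opening'],s['grasp_force'])
for n in ('wrist','side'):
    p,im,d=snap(n); pickle.dump((p,im,d),open(n[0]+'4.pkl','wb'))
    w,u,v=cloud(p,d); l=w-s['position']
    c=meas.centre(w,([.413,.198],.038,.053,.037,0),.032); print(n,'grey now',c)
    q=w[(np.hypot(w[:,0]-.413,w[:,1]-.198)<.03)&(np.hypot(w[:,0]-.413,w[:,1]-.198)>.022)]; print(' ring z',np.percentile(q[:,2],[10,50,90]).round(4),len(q))
    q=l[(l[:,2]>-.034)&(l[:,2]<-.012)&(np.hypot(l[:,0],l[:,1])<.05)]
    for z in np.arange(-.036,-.01,.004):
        k=q[(q[:,2]>=z)&(q[:,2]<z+.004)]
        if len(k): print(round(z,3),len(k),'x',k[:,0].min().round(4),k[:,0].max().round(4),'y',k[:,1].min().round(4),k[:,1].max().round(4))
    if n=='wrist': cv2.imwrite('pics/b4.png',im[:,:,::-1])
E
```

```text
[0.38985566 0.0616458  0.17592585] 0.5833191950099537 29.99960188753903
wrist grey now [0.41179964 0.19642586]
 ring z [0.0413 0.046  0.047 ] 1280
-0.032 38 x -0.0111 0.0242 y -0.0194 0.0213
-0.028 196 x -0.0101 0.0242 y -0.034 0.0317
-0.024 237 x -0.0085 0.0244 y -0.0348 0.0326
-0.02 243 x -0.0258 0.0246 y -0.0348 0.0326
-0.016 2247 x -0.0273 0.0244 y -0.0351 0.0328
side grey now [0.41274607 0.19637653]
 ring z [0.0319 0.0465 0.0483] 102
-0.028 17 x -0.0255 0.0243 y -0.0232 -0.0073
-0.024 31 x -0.0255 0.0242 y -0.0354 0.0097
-0.02 37 x -0.0255 0.0242 y -0.0355 0.0119
-0.016 89 x -0.0256 0.0242 y -0.0368 0.0217
```

View pics/b4.png

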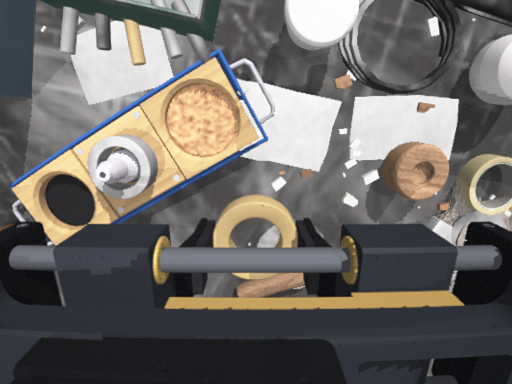

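Wrist view: grey is seated on the arbor at (122,167) and brass is held centred. Now to the arbor.

Call:
apply_moves --rows '[{"x":6,"y":-34,"z":0,"rx":0,"ry":0,"rz":0,"claw":180},{"x":12,"y":-68,"z":0,"rx":0,"ry":0,"rz":0,"claw":180},{"x":18,"y":-102,"z":0,"rx":0,"ry":0,"rz":0,"claw":180},{"x":23.8,"y":-135.5,"z":0,"rx":0,"ry":0,"rz":0,"claw":180},{"x":23.8,"y":-135.5,"z":20,"rx":0,"ry":0,"rz":0,"claw":180},{"x":23.8,"y":-135.5,"z":40,"rx":0,"ry":0,"rz":0,"claw":180},{"x":23.8,"y":-135.5,"z":55,"rx":0,"ry":0,"rz":0,"claw":180},{"x":23.8,"y":-135.5,"z":60,"rx":0,"ry":0,"rz":0,"claw":180},{"x":23.8,"y":-135.5,"z":60,"rx":0,"ry":0,"rz":0,"claw":180}]'

```text
time_s: 13.1
position: [0.4132, 0.1975, 0.1161]
tcp_rot: [[1.0, -0.0, -0.001], [-0.0, -1.0, -0.0], [-0.001, 0.0, -1.0]]
force: [0.1, 0.5, -1.6]
opening: 0.583
grasp_force: 30.0
```

```bash
python3 - <<'E'
from h import *
delta([.4137,.1972,.076],90); print(read_state()['force'])
E
```

```text
close ang now -90.0 j6 101.5
xyz mm [ 0.5  0.3 40.1] rz -0.0 tilt [-0.06 -0.01] pos [0.4132 0.1975 0.1161] t 13.1
[ 0.06276922  0.54914548 -1.55746133]
```

Call:
apply_moves --rows '[{"x":0.5,"y":0.3,"z":10,"rx":0,"ry":0,"rz":0,"claw":180},{"x":0.5,"y":0.3,"z":20,"rx":0,"ry":0,"rz":0,"claw":180},{"x":0.5,"y":0.3,"z":28,"rx":0,"ry":0,"rz":0,"claw":180},{"x":0.5,"y":0.3,"z":35,"rx":0,"ry":0,"rz":0,"claw":180},{"x":0.5,"y":0.3,"z":39,"rx":0,"ry":0,"rz":0,"claw":180},{"x":0.5,"y":0.3,"z":39,"rx":0,"ry":0,"rz":0,"claw":180}]'

```text
time_s: 13.85
position: [0.4135, 0.1974, 0.0773]
tcp_rot: [[1.0, 0.0, -0.001], [0.0, -1.0, -0.0], [-0.001, 0.0, -1.0]]
force: [0.3, 0.8, -1.6]
opening: 0.584
grasp_force: 30.0
```

Call:
apply_moves --rows '[{"x":0,"y":0,"z":1.2,"rx":0,"ry":0,"rz":0,"claw":180},{"x":0,"y":0,"z":1.2,"rx":0,"ry":0,"rz":0,"claw":80},{"x":0,"y":0,"z":1.2,"rx":0,"ry":0,"rz":0,"claw":60},{"x":0,"y":0,"z":1.2,"rx":0,"ry":0,"rz":0,"claw":60},{"x":0,"y":0,"z":-20,"rx":0,"ry":0,"rz":0,"claw":60},{"x":0,"y":0,"z":-60,"rx":0,"ry":0,"rz":0,"claw":60},{"x":0,"y":30,"z":-90,"rx":0,"ry":0,"rz":0,"claw":20},{"x":5,"y":70,"z":-100,"rx":0,"ry":0,"rz":0,"claw":15},{"x":10,"y":120,"z":-100,"rx":0,"ry":0,"rz":0,"claw":15},{"x":10,"y":170,"z":-100,"rx":0,"ry":0,"rz":0,"claw":15}]'

```text
time_s: 15.1
position: [0.4243, 0.026, 0.1781]
tcp_rot: [[1.0, 0.001, 0.002], [0.001, -1.0, -0.0], [0.002, 0.0, -1.0]]
force: [1.2, 0.4, -0.2]
opening: 0.941
grasp_force: 0.0
```

Call:
apply_moves --rows '[{"x":0,"y":45,"z":0,"rx":0,"ry":0,"rz":0,"claw":15},{"x":-8,"y":90,"z":0,"rx":0,"ry":0,"rz":0,"claw":15},{"x":-18,"y":144,"z":20,"rx":0,"ry":0,"rz":0,"claw":15},{"x":-18,"y":144,"z":60,"rx":0,"ry":0,"rz":0,"claw":15},{"x":-18,"y":144,"z":60,"rx":0,"ry":0,"rz":0,"claw":15},{"x":-18,"y":144,"z":60,"rx":0,"ry":0,"rz":0,"claw":15}]'

```text
time_s: 15.85
position: [0.4058, -0.1161, 0.1182]
tcp_rot: [[1.0, 0.001, 0.0], [0.001, -1.0, -0.0], [0.0, 0.0, -1.0]]
force: [0.2, 0.5, 0.1]
opening: 0.944
grasp_force: 0.0
```

```bash
python3 - <<'E'
from h import *
s=read_state();print(s['opening'])
delta([.405,-.1163,.041],90,s)
E
```

```text
0.9435213580528442
close ang now -89.9 j6 58.7
xyz mm [-0.8  0.2 77.2] rz 0.01 tilt [ 0.01 -0.  ] pos [ 0.4058 -0.1161  0.1182] t 15.85
```

Call:
apply_moves --rows '[{"x":-0.8,"y":0.2,"z":35,"rx":0,"ry":0,"rz":0,"claw":15},{"x":-0.8,"y":0.2,"z":60,"rx":0,"ry":0,"rz":0,"claw":15},{"x":-0.8,"y":0.2,"z":73,"rx":0,"ry":0,"rz":0,"claw":15},{"x":-0.8,"y":0.2,"z":77,"rx":0,"ry":0,"rz":0,"claw":15},{"x":-0.8,"y":0.2,"z":77,"rx":0,"ry":0,"rz":0,"claw":15},{"x":-0.8,"y":0.2,"z":77,"rx":0,"ry":0,"rz":0,"claw":150},{"x":-0.8,"y":0.2,"z":77,"rx":0,"ry":0,"rz":0,"claw":150},{"x":-0.8,"y":0.2,"z":77,"rx":0,"ry":0,"rz":0,"claw":150},{"x":-0.8,"y":0.2,"z":77,"rx":0,"ry":0,"rz":0,"claw":150}]'

```text
time_s: 16.98
position: [0.405, -0.1168, 0.0409]
tcp_rot: [[1.0, 0.0, 0.001], [0.0, -1.0, -0.0], [0.001, 0.0, -1.0]]
force: [0.1, 1.3, 4.9]
opening: 0.702
grasp_force: 30.0
```

Call:
apply_moves --rows '[{"x":0,"y":0,"z":-10,"rx":0,"ry":0,"rz":0,"claw":150},{"x":0,"y":-10,"z":-50,"rx":0,"ry":0,"rz":0,"claw":150},{"x":0,"y":-35,"z":-85,"rx":0,"ry":0,"rz":0,"claw":150},{"x":0,"y":-75,"z":-110,"rx":0,"ry":0,"rz":0,"claw":150},{"x":0,"y":-115,"z":-125,"rx":0,"ry":0,"rz":0,"claw":150},{"x":-8,"y":-150,"z":-135,"rx":0,"ry":0,"rz":0,"claw":150},{"x":-15,"y":-178,"z":-135,"rx":0,"ry":0,"rz":0,"claw":150},{"x":-15,"y":-178,"z":-135,"rx":0,"ry":0,"rz":0,"claw":150},{"x":-15,"y":-178,"z":-135,"rx":0,"ry":0,"rz":0,"claw":150}]'

```text
time_s: 18.1
position: [0.3901, 0.0609, 0.1757]
tcp_rot: [[1.0, 0.001, 0.001], [0.001, -1.0, -0.0], [0.001, 0.0, -1.0]]
force: [-0.1, -0.1, -1.9]
opening: 0.706
grasp_force: 30.0
```

```bash
python3 - <<'E'
from h import *
import meas
s=read_state(); print(s['position'],s['opening'],s['grasp_force'])
for n in ('wrist','side'):
    p,im,d=snap(n); pickle.dump((p,im,d),open(n[0]+'5.pkl','wb'))
    w,u,v=cloud(p,d); l=w-s['position']; r=np.hypot(w[:,0]-.413,w[:,1]-.197)
    print(n,'brass now',meas.centre(w,([.413,.197],.055,.068,.031,0),.026),np.percentile(w[(r<.023)&(r>.017)][:,2],[10,50,90]))
    q=l[(l[:,2]>-.045)&(l[:,2]<-.0)&(np.hypot(l[:,0],l[:,1])<.06)]
    for z in np.arange(-.044,0.0,.006):
        k=q[(q[:,2]>=z)&(q[:,2]<z+.006)]
        if len(k): print(round(z,3),len(k),'x',k[:,0].min().round(4),k[:,0].max().round(4),'y',k[:,1].min().round(4),k[:,1].max().round(4))
    if n=='wrist': cv2.imwrite('pics/c5.png',im[:,:,::-1])
E
```

```text
[0.39012325 0.0609114  0.17573865] 0.706361057920522 29.999674558639526
wrist brass now [0.41248057 0.19575488] [0.06113233 0.06207687 0.06290882]
-0.044 2 x 0.0281 0.0293 y -0.0096 -0.0004
-0.038 139 x 0.0139 0.0297 y -0.0264 0.0256
-0.032 181 x 0.006 0.0299 y -0.0372 0.0306
-0.026 323 x 0.0066 0.0298 y -0.0403 0.0385
-0.02 1004 x -0.0059 0.0298 y -0.0404 0.038
-0.014 2288 x -0.0313 0.0299 y -0.0405 0.0384
-0.008 2786 x -0.0289 0.0274 y -0.0403 0.0382
-0.002 88 x 0.0024 0.0109 y -0.0417 0.0387
side brass now [0.41207581 0.19517223] [0.05532674 0.06285461 0.06417507]
-0.044 15 x -0.0256 0.0266 y -0.0314 -0.0133
-0.038 54 x -0.028 0.029 y -0.0335 -0.0079
-0.032 39 x -0.0307 0.0289 y -0.0323 -0.0026
-0.026 57 x -0.0305 0.0286 y -0.042 -0.0051
-0.02 59 x -0.0306 0.0311 y -0.0422 -0.0008
-0.014 79 x -0.0306 0.0309 y -0.0417 0.009
-0.008 126 x -0.0281 0.0284 y -0.0418 0.0208
-0.002 7 x -0.0108 0.0096 y -0.0425 -0.0387
```

View pics/c5.png

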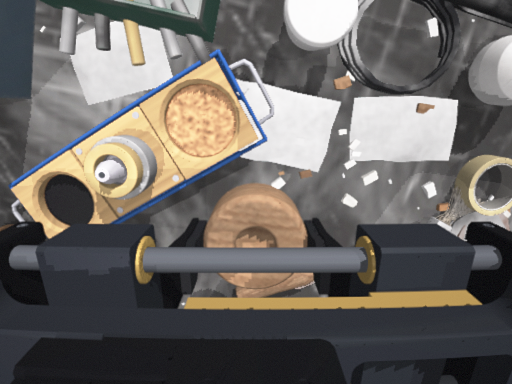

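Brass is seated (top at 62 mm) and the chuck is held level. Next, the cork recess.

Call:
apply_moves --rows '[{"x":25,"y":-20,"z":0,"rx":0,"ry":0,"rz":0,"claw":150},{"x":50,"y":-40,"z":0,"rx":0,"ry":0,"rz":0,"claw":150},{"x":66.9,"y":-56.6,"z":10,"rx":0,"ry":0,"rz":0,"claw":150},{"x":66.9,"y":-56.6,"z":45,"rx":0,"ry":0,"rz":0,"claw":150},{"x":66.9,"y":-56.6,"z":80,"rx":0,"ry":0,"rz":0,"claw":150},{"x":66.9,"y":-56.6,"z":95,"rx":0,"ry":0,"rz":0,"claw":150},{"x":66.9,"y":-56.6,"z":95,"rx":0,"ry":0,"rz":0,"claw":150},{"x":66.9,"y":-56.6,"z":95,"rx":0,"ry":0,"rz":0,"claw":150}]'

```text
time_s: 19.2
position: [0.4574, 0.1173, 0.0809]
tcp_rot: [[1.0, -0.001, 0.001], [-0.001, -1.0, -0.0], [0.001, 0.0, -1.0]]
force: [-0.2, 0.0, -1.1]
opening: 0.707
grasp_force: 30.0
```

```bash
python3 - <<'E'
from h import *
delta([.457,.1175,.054],90); print(read_state()['force'])
E
```

```text
close ang now -90.0 j6 90.8
xyz mm [-0.5 -0.2 26.9] rz -0.01 tilt [ 0.05 -0.  ] pos [0.4574 0.1173 0.0809] t 19.2
[-0.24931256  0.00237928 -1.12083419]
```

Call:
apply_moves --rows '[{"x":-0.5,"y":0,"z":10,"rx":0,"ry":0,"rz":0,"claw":150},{"x":-0.5,"y":0,"z":19,"rx":0,"ry":0,"rz":0,"claw":150},{"x":-0.5,"y":0,"z":25,"rx":0,"ry":0,"rz":0,"claw":150},{"x":-0.5,"y":0,"z":26.5,"rx":0,"ry":0,"rz":0,"claw":150},{"x":-0.5,"y":0,"z":26.5,"rx":0,"ry":0,"rz":0,"claw":150}]'

```text
time_s: 19.82
position: [0.4562, 0.1179, 0.054]
tcp_rot: [[1.0, 0.0, 0.0], [0.0, -1.0, 0.0], [0.0, -0.0, -1.0]]
force: [-0.2, -0.8, -1.2]
opening: 0.709
grasp_force: 30.0
```

Call:
apply_moves --rows '[{"x":0,"y":0,"z":0.5,"rx":0,"ry":0,"rz":0,"claw":150},{"x":0,"y":0,"z":0.5,"rx":0,"ry":0,"rz":0,"claw":60},{"x":0,"y":0,"z":0.5,"rx":0,"ry":0,"rz":0,"claw":35},{"x":0,"y":0,"z":0.5,"rx":0,"ry":0,"rz":0,"claw":35},{"x":0,"y":0,"z":-20,"rx":0,"ry":0,"rz":0,"claw":35},{"x":0,"y":0,"z":-60,"rx":0,"ry":0,"rz":0,"claw":35},{"x":0,"y":30,"z":-90,"rx":0,"ry":0,"rz":0,"claw":15},{"x":20,"y":60,"z":-90,"rx":0,"ry":0,"rz":0,"claw":15},{"x":50,"y":90,"z":-90,"rx":0,"ry":0,"rz":0,"claw":15},{"x":80,"y":105,"z":-90,"rx":0,"ry":0,"rz":0,"claw":15}]'

```text
time_s: 21.08
position: [0.5371, 0.0113, 0.1443]
tcp_rot: [[1.0, -0.001, 0.0], [-0.001, -1.0, -0.0], [0.0, 0.0, -1.0]]
force: [-0.1, 0.5, 0.0]
opening: 0.946
grasp_force: 0.0
```

Call:
apply_moves --rows '[{"x":19,"y":9.8,"z":0,"rx":0,"ry":0,"rz":0,"claw":15},{"x":19,"y":9.8,"z":30,"rx":0,"ry":0,"rz":0,"claw":15},{"x":19,"y":9.8,"z":50,"rx":0,"ry":0,"rz":0,"claw":15},{"x":19,"y":9.8,"z":50,"rx":0,"ry":0,"rz":0,"claw":15}]'

```text
time_s: 21.58
position: [0.5538, 0.0033, 0.0925]
tcp_rot: [[1.0, 0.0, -0.004], [0.0, -1.0, 0.001], [-0.004, -0.001, -1.0]]
force: [0.6, -0.8, 0.3]
opening: 0.938
grasp_force: 0.0
```

```bash
python3 - <<'E'
from h import *
delta([.5562,.0015,.057],90)
p,im,d=pickle.load(open('w5.pkl','rb'));w,u,v=cloud(p,d)
import meas; print(meas.centre(w,meas.G['plug'],.0325))
E
```

```text
close ang now -90.0 j6 78.8
xyz mm [ 2.5  1.8 35.5] rz 0.0 tilt [-0.24  0.05] pos [0.5538 0.0033 0.0925] t 21.57
[0.52944053 0.00112866]
```

Call:
apply_moves --rows '[{"x":1,"y":1,"z":10,"rx":0,"ry":0,"rz":0,"claw":15},{"x":1,"y":1,"z":22,"rx":0,"ry":0,"rz":0,"claw":15},{"x":1,"y":1,"z":31,"rx":0,"ry":0,"rz":0,"claw":15},{"x":1,"y":1,"z":36,"rx":0,"ry":0,"rz":0,"claw":15},{"x":1,"y":1,"z":36,"rx":0,"ry":0,"rz":0,"claw":15},{"x":1,"y":1,"z":36,"rx":0,"ry":0,"rz":0,"claw":15}]'

```text
time_s: 22.32
position: [0.5566, 0.0013, 0.058]
tcp_rot: [[1.0, 0.0, 0.001], [0.0, -1.0, -0.001], [0.001, 0.001, -1.0]]
force: [-0.2, -5.4, -0.5]
opening: 0.944
grasp_force: 0.0
```

A 5 N sideways force has appeared. The gripper body's +y end is probably touching the green box, so I check the geometry before pressing on.

```bash
python3 - <<'E'
from h import *
s=read_state(); print(s['force'],s['moment'])
W=np.vstack([cloud(*[pickle.load(open(f,'rb'))[i] for i in (0,2)])[0] for f in ('w1.pkl','w2.pkl','top0.pkl','side0.pkl','w4.pkl')])
def tab(xs,ys,m):
    h=(xs[1]-xs[0])/2
    print('y\\x ',' '.join('%3d'%round(x*1000) for x in xs))
    for y in ys: print('%4d'%round(y*1000),' '.join('%3d'%(np.percentile(q[:,2],90)*1000) if len(q:=W[(abs(W[:,0]-x)<h)&(abs(W[:,1]-y)<h)&(W[:,2]<.2)]) else '  .' for x in xs))
tab(np.arange(.515,.63,.006),np.arange(.125,-.06,-.006),0)
p,im,d=snap('side'); l=cloud(p,d)[0]-s['position']
q=l[(l[:,2]>.047)&(l[:,2]<.065)&(abs(l[:,0])<.06)&(abs(l[:,1])<.12)]; print('body y',q[:,1].min(),q[:,1].max(),'x',q[:,0].min(),q[:,0].max())
E
```

```text
[-0.20502839 -5.35773055 -0.46340658] [-0.45248798  0.09656736 -0.05753757]
y\x  515 521 527 533 539 545 551 557 563 569 575 581 587 593 599 605 611 617 623 629
 125  15   0   5  17  74  75 133 139 139 135 131 127 122 118 113 109 104 100 100  93
 119  15  16  18  18  74  76 134 140 139 134 129 126 121 118 112 108 105  99  95  90
 113  18  18  18  18  74 -619 135 140 139 134 129 125 120 116 111 107 103  98  98  92
 107  22  18  16  67  74  75 137 140 138 133 128 123 119 115 110 106 101  97  94  92
 101  22  16  15  57  72  74 132 137 135 131 127 122 118 114 109 104 100  95  95  88
  95  17  16  14   0   0   0 134 136 130 127 123 119 116 112 107 103  99  98  93  86
  89  15   0   0   0   0   0   0   0   0   1 120 117 112 108 103  99  97  93  92  87
  83  11   0   0   0   0   0   0   0   0   0   0   1   0  93 101  97  94  90  83  83
  77  12   0   0   0   0   0   0   0   0   0   0   0   0   5   8  63  66  67  64  55
  71  12   4   0   0   0   0   0   0   0   0   0   0   1   3  58  65  67  66  63   0
  65  12   0   0   0   0   0   0   0   0   0   0   0   0   0  62  65  67  65  65   0
  5
[... 1089 characters left out ...]
1   0  -1   .
 -19   0   0  40  45  46  46  46  46  46  46  46  63  67  69  67  62   1   0   0   .
 -25   0   0  10  41  45  46  46  46  46  46  45  64  67  68  66   .   1   0  -1   .
 -31  11  18  23  24  24  43  44  45  44  42  59  65  68  67  66   0   0  -2  -2   .
 -37  24  24  24  24  24  24  24  24  24  18  62  66  68  67  65  45   1  -1   .   .
 -43  24  23   2   0   1   0  22  23  23  23  64  67  68  67  66   2   0  -2   .   .
 -49   0   0   0   0   0   0   0   0  21  23  65  68  68  67  61   0   0  -1   .   .
 -55   0   0   0   0   0   0   0   0   0   0  66  68  68  66   0   1  -1  -5   .   .
body y -0.08949622990318289 0.08760288622117125 x -0.03798359185204703 0.037347493298456436
```

Confirmed: the box's front face is at y≈0.09 and the body end reaches about 0.095. The flange clears the 24 mm hoop, so I move 6 mm in -y and 5 mm back and grip there.

Call:
apply_moves --rows '[{"x":0,"y":3,"z":0,"rx":0,"ry":0,"rz":0,"claw":0},{"x":-3,"y":6,"z":0,"rx":0,"ry":0,"rz":0,"claw":0},{"x":-5,"y":6,"z":0,"rx":0,"ry":0,"rz":0,"claw":0},{"x":-5,"y":6,"z":0,"rx":0,"ry":0,"rz":0,"claw":0}]'

```text
time_s: 22.88
position: [0.5509, -0.0037, 0.058]
tcp_rot: [[1.0, 0.0, -0.0], [0.0, -1.0, 0.0], [-0.0, -0.0, -1.0]]
force: [0.8, -0.0, -0.1]
opening: 1.0
grasp_force: 0.0
```

Contact is gone. Closing gently in stages.

Call:
apply_moves --rows '[{"x":0,"y":0,"z":0,"rx":0,"ry":0,"rz":0,"claw":30},{"x":0,"y":0,"z":0,"rx":0,"ry":0,"rz":0,"claw":45},{"x":0,"y":0,"z":0,"rx":0,"ry":0,"rz":0,"claw":55},{"x":0,"y":0,"z":0,"rx":0,"ry":0,"rz":0,"claw":65},{"x":0,"y":0,"z":0,"rx":0,"ry":0,"rz":0,"claw":130},{"x":0,"y":0,"z":0,"rx":0,"ry":0,"rz":0,"claw":130},{"x":0,"y":0,"z":0,"rx":0,"ry":0,"rz":0,"claw":130}]'

```text
time_s: 23.75
position: [0.5512, -0.0039, 0.0581]
tcp_rot: [[1.0, 0.0, -0.0], [0.0, -1.0, 0.0], [-0.0, -0.0, -1.0]]
force: [-0.1, 0.5, 2.0]
opening: 0.737
grasp_force: 30.0
```

Call:
apply_moves --rows '[{"x":0,"y":0,"z":-4,"rx":0,"ry":0,"rz":0,"claw":130},{"x":0,"y":0,"z":-12,"rx":0,"ry":0,"rz":0,"claw":130},{"x":-10,"y":0,"z":-25,"rx":0,"ry":0,"rz":0,"claw":130},{"x":-25,"y":0,"z":-45,"rx":0,"ry":0,"rz":0,"claw":130},{"x":-50,"y":0,"z":-70,"rx":0,"ry":0,"rz":0,"claw":130},{"x":-80,"y":-10,"z":-95,"rx":0,"ry":0,"rz":0,"claw":130},{"x":-110,"y":-30,"z":-115,"rx":0,"ry":0,"rz":0,"claw":130},{"x":-140,"y":-55,"z":-120,"rx":0,"ry":0,"rz":0,"claw":130},{"x":-161,"y":-65,"z":-120,"rx":0,"ry":0,"rz":0,"claw":130},{"x":-161,"y":-65,"z":-120,"rx":0,"ry":0,"rz":0,"claw":130}]'

```text
time_s: 25.0
position: [0.3876, 0.0618, 0.1787]
tcp_rot: [[1.0, 0.002, -0.002], [0.002, -1.0, 0.0], [-0.002, -0.0, -1.0]]
force: [0.9, -0.5, -1.6]
opening: 0.741
grasp_force: 30.0
```

```bash
python3 - <<'E'
from h import *
s=read_state(); print(s['position'],s['opening'],s['grasp_force'],s['force'])
for n in ('wrist','side'):
    p,im,d=snap(n); pickle.dump((p,im,d),open(n[0]+'6.pkl','wb'))
    w,u,v=cloud(p,d); l=w-s['position']
    q=l[(l[:,2]>-.07)&(l[:,2]<-.004)&(np.hypot(l[:,0],l[:,1])<.06)]
    for z in np.arange(-.066,-.004,.006):
        k=q[(q[:,2]>=z)&(q[:,2]<z+.006)]
        if len(k): print(round(z,3),len(k),'x',k[:,0].min().round(4),k[:,0].max().round(4),'y',k[:,1].min().round(4),k[:,1].max().round(4))
    if n=='wrist':
        cv2.imwrite('pics/p6.png',im[:,:,::-1])
        r=np.hypot(w[:,0]-.457,w[:,1]-.118); q=w[(r<.036)&(w[:,2]>.038)&(w[:,2]<.056)]
        print('chuck',cv2.minEnclosingCircle(q[:,:2].astype(np.float32)),np.percentile(q[:,2],[5,50,95]))
E
```

```text
[0.38757184 0.06176376 0.17867971] 0.7410994905650737 29.999657571315765 [ 0.88841011 -0.45884304 -1.55950876]
-0.06 31 x 0.0285 0.0319 y -0.0132 0.0119
-0.054 21 x 0.0303 0.0319 y -0.0088 0.0088
-0.03 61 x 0.0076 0.0371 y -0.0407 0.0397
-0.024 284 x -0.0069 0.0375 y -0.0419 0.0396
-0.018 6125 x -0.0274 0.0374 y -0.0419 0.0399
-0.012 604 x -0.0225 0.0348 y -0.042 0.0401
-0.006 79 x 0.001 0.0109 y -0.0417 0.0392
chuck ((0.4551664888858795, 0.11666839569807053), 0.0315210297703743) [0.03861547 0.04581214 0.04727063]
-0.06 19 x -0.0161 0.0343 y -0.0286 -0.0078
-0.054 51 x -0.0187 0.0342 y -0.0295 -0.0034
-0.048 50 x -0.0187 0.0342 y -0.0301 -0.0033
-0.042 53 x -0.0186 0.034 y -0.0306 -0.0068
-0.036 40 x -0.0186 0.0338 y -0.0301 -0.0062
-0.03 18 x -0.0181 0.0382 y -0.0399 -0.0141
-0.024 60 x -0.0231 0.0407 y -0.0438 -0.0051
-0.018 110 x -0.0234 0.0407 y -0.0435 0.0215
-0.012 116 x -0.021 0.0381 y -0.0441 0.0246
-0.006 7 x -0.0082 0.0121 y -0.0429 -0.0412
```

View pics/p6.png

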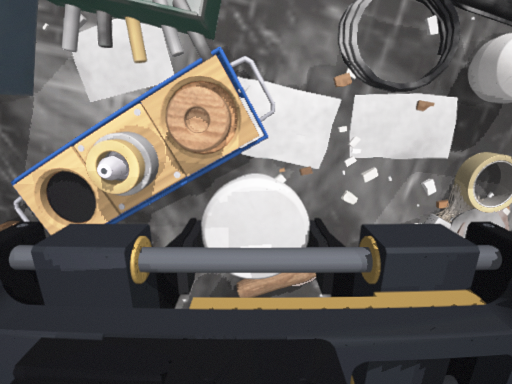

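The chuck is seated (top at 46–47 mm) and the plug is held with its centre about 6 mm ahead of the TCP. Now to the black recess.

Call:
apply_moves --rows '[{"x":0,"y":-20,"z":0,"rx":0,"ry":0,"rz":0,"claw":130},{"x":0,"y":-50,"z":0,"rx":0,"ry":0,"rz":0,"claw":130},{"x":0,"y":-85,"z":0,"rx":0,"ry":0,"rz":0,"claw":130},{"x":-5,"y":-120,"z":0,"rx":0,"ry":0,"rz":0,"claw":130},{"x":-12,"y":-155,"z":0,"rx":0,"ry":0,"rz":0,"claw":130},{"x":-20,"y":-185,"z":0,"rx":0,"ry":0,"rz":0,"claw":130},{"x":-27,"y":-205,"z":0,"rx":0,"ry":0,"rz":0,"claw":130},{"x":-27,"y":-216,"z":20,"rx":0,"ry":0,"rz":0,"claw":130},{"x":-27,"y":-216,"z":50,"rx":0,"ry":0,"rz":0,"claw":130},{"x":-27,"y":-216,"z":60,"rx":0,"ry":0,"rz":0,"claw":130}]'

```text
time_s: 26.35
position: [0.3639, 0.2769, 0.1167]
tcp_rot: [[1.0, -0.0, -0.001], [-0.0, -1.0, -0.001], [-0.001, 0.001, -1.0]]
force: [0.2, 0.2, -1.6]
opening: 0.735
grasp_force: 30.0
```

Call:
apply_moves --rows '[{"x":0,"y":0,"z":0,"rx":0,"ry":0,"rz":0,"claw":130},{"x":0,"y":0,"z":0,"rx":0,"ry":0,"rz":0,"claw":130}]'

```text
time_s: 26.6
position: [0.3642, 0.2771, 0.1187]
tcp_rot: [[1.0, -0.0, 0.002], [-0.0, -1.0, 0.001], [0.002, -0.001, -1.0]]
force: [0.3, 0.3, -0.6]
opening: 0.735
grasp_force: 30.0
```

```bash
python3 - <<'E'
from h import *
s=read_state(); delta([.3627,.2774,.0671],90,s); print(s['force'])
p,im,d=snap('side'); w=cloud(p,d)[0]; l=w-s['position']
for z in np.arange(-.056,-.008,.006):
    k=l[(l[:,2]>=z)&(l[:,2]<z+.006)&(np.hypot(l[:,0],l[:,1])<.05)]
    if len(k): print(round(z,3),len(k),'x',k[:,0].min().round(4),k[:,0].max().round(4))
E
```

```text
close ang now -90.0 j6 113.3
xyz mm [-1.6 -0.2 51.6] rz -0.0 tilt [0.09 0.04] pos [0.3642 0.2771 0.1187] t 26.6
[ 0.33144403  0.2511884  -0.56159931]
-0.056 33 x -0.02 0.0304
-0.05 34 x -0.0199 0.0304
-0.044 32 x -0.0197 0.0303
-0.038 36 x -0.0197 0.0332
-0.032 11 x -0.0195 0.0302
-0.026 35 x -0.0253 0.036
-0.02 87 x -0.0256 0.0359
-0.014 49 x -0.0223 0.0329
```

Call:
apply_moves --rows '[{"x":-0.8,"y":0,"z":12,"rx":0,"ry":0,"rz":0,"claw":130},{"x":-0.8,"y":0,"z":24,"rx":0,"ry":0,"rz":0,"claw":130},{"x":-0.8,"y":0,"z":34,"rx":0,"ry":0,"rz":0,"claw":130},{"x":-0.8,"y":0,"z":42,"rx":0,"ry":0,"rz":0,"claw":130},{"x":-0.8,"y":0,"z":47,"rx":0,"ry":0,"rz":0,"claw":130},{"x":-0.8,"y":0,"z":49.5,"rx":0,"ry":0,"rz":0,"claw":130},{"x":-0.8,"y":0,"z":50.5,"rx":0,"ry":0,"rz":0,"claw":130},{"x":-0.8,"y":0,"z":50.5,"rx":0,"ry":0,"rz":0,"claw":130}]'

```text
time_s: 27.65
position: [0.3625, 0.2771, 0.0677]
tcp_rot: [[1.0, 0.0, 0.0], [0.0, -1.0, 0.0], [0.0, -0.0, -1.0]]
force: [0.5, -0.1, -1.9]
opening: 0.739
grasp_force: 30.0
```

Call:
apply_moves --rows '[{"x":0,"y":0,"z":0.7,"rx":0,"ry":0,"rz":0,"claw":130},{"x":0,"y":0,"z":0.7,"rx":0,"ry":0,"rz":0,"claw":130},{"x":0,"y":0,"z":0.7,"rx":0,"ry":0,"rz":0,"claw":40},{"x":0,"y":0,"z":0.7,"rx":0,"ry":0,"rz":0,"claw":15},{"x":0,"y":0,"z":0.7,"rx":0,"ry":0,"rz":0,"claw":15},{"x":0,"y":0,"z":-20,"rx":0,"ry":0,"rz":0,"claw":15},{"x":0,"y":0,"z":-60,"rx":0,"ry":0,"rz":0,"claw":15},{"x":0,"y":0,"z":-110,"rx":0,"ry":0,"rz":0,"claw":15},{"x":0,"y":40,"z":-115,"rx":0,"ry":0,"rz":0,"claw":15},{"x":10,"y":90,"z":-115,"rx":0,"ry":0,"rz":0,"claw":15}]'

```text
time_s: 28.9
position: [0.3725, 0.1868, 0.1837]
tcp_rot: [[1.0, 0.004, 0.003], [0.004, -1.0, 0.001], [0.003, -0.001, -1.0]]
force: [0.1, 0.7, 0.7]
opening: 0.937
grasp_force: 0.0
```

Call:
apply_moves --rows '[{"x":10,"y":50,"z":0,"rx":0,"ry":0,"rz":0,"claw":15},{"x":18,"y":100,"z":0,"rx":0,"ry":0,"rz":0,"claw":15},{"x":18,"y":130,"z":0,"rx":0,"ry":0,"rz":0,"claw":15},{"x":18,"y":130,"z":0,"rx":0,"ry":0,"rz":0,"claw":15},{"x":18,"y":130,"z":0,"rx":0,"ry":0,"rz":0,"claw":15}]'

```text
time_s: 29.52
position: [0.3901, 0.0575, 0.1825]
tcp_rot: [[1.0, -0.0, -0.0], [-0.0, -1.0, 0.0], [-0.0, -0.0, -1.0]]
force: [-0.5, 0.5, 0.2]
opening: 0.943
grasp_force: 0.0
```

```bash
python3 - <<'E'
from h import *
import meas
s=read_state(); print(s['position'],s['time_s'])
for n in ('wrist','side'):
    p,im,d=snap(n); w=cloud(p,d)[0]
    for k,c,lo,hi,rm,R in (('plug',[.3687,.2774],.048,.062,.038,.0325),('chuck',[.457,.1175],.04,.053,.037,.031),('brass',[.413,.197],.055,.068,.031,.026),('grey',[.413,.197],.04,.052,.037,.032),('tape',[.3865,-.2147],.018,.03,.042,.034)):
        q=w[(np.hypot(w[:,0]-c[0],w[:,1]-c[1])<rm)&(w[:,2]>lo)&(w[:,2]<hi)]
        A=np.c_[q[:,:2],np.ones(len(q))]; z=np.linalg.lstsq(A,q[:,2],rcond=None)[0]
        cc=meas.centre(w,(c,lo,hi,rm,0),R)
        print(n,k,None if cc is None else cc.round(4),'z',np.median(q[:,2]).round(4) if len(q) else '','slope deg',np.degrees(z[:2]).round(1),len(q))
    if n=='wrist': cv2.imwrite('pics/end.png',im[:,:,::-1])
E
```

```text
[0.39013356 0.05753278 0.18254864] 29.525
wrist plug [0.3714 0.2745] z 0.0539 slope deg [-1.6  1.4] 2177
wrist chuck [0.4551 0.1164] z 0.0459 slope deg [-0.1  0.2] 2748
wrist brass [0.4124 0.1958] z 0.062 slope deg [-0.5  0.8] 1784
wrist grey [0.4118 0.1963] z 0.0461 slope deg [-0.5  1.4] 940
wrist tape [ 0.3852 -0.2131] z 0.0227 slope deg [ 0.3 -0.2] 1420
side plug [0.37   0.2747] z 0.0552 slope deg [1.2 3.6] 118
side chuck [0.4563 0.1152] z 0.0468 slope deg [-0.1  2. ] 244
side brass [0.4125 0.1964] z 0.0623 slope deg [0.  4.6] 119
side grey [0.4127 0.1962] z 0.0469 slope deg [0.6 3.1] 124
side tape [ 0.3869 -0.2147] z 0.0234 slope deg [ 0.3 -0. ] 450
```

View pics/end.png

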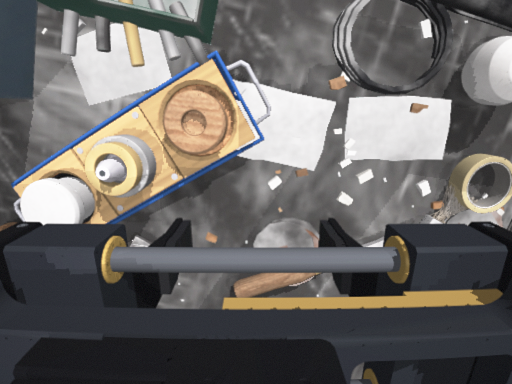

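All four parts are seated at their expected heights and level, and centred within about 4 mm. Handing in.

```bash
python3 -c "from rig import *; print(hand_in())"
```

```text
the job is handed in; nothing more can be done
None
```

The job is handed in: my last camera check showed the grey ring, brass ring, low chuck and stone plug seated, level and within about 4 mm of centre, with the tape, stone cap and waisted chuck left alone; no verdict was returned.

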